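# Slide a sample tray up onto a clamp stand's base and under the probe

## Robot

A 7-joint arm with a two-finger parallel gripper is mounted at the origin on the work surface. World frame = base frame: x ahead of the robot, y to its left, z up, the work surface at z = 0. Lengths are in m, angles in rad, forces in N, time in s.
With the tool pointing down it reaches from about 0.4 to 0.85 m from the base axis. Payload 4.5 kg.
Tool frame: the origin (TCP) lies midway between the tips of the shut fingers; the grasp point (between the pads) lies 19 mm behind it (r.hold_point_z is the distance from the TCP to the grasp point, in m); z points along the fingers, y is the direction in which the jaws open and shut (so a half turn about z gives the same grasp; the last joint's range is limited). The gripper opens to 88 mm and grips with 3 to 60 N. Pads are 18 mm wide; open, the fingers measure 123 mm over their backs; the gripper's body (75 mm by 187 mm) begins 45 mm behind the grasp point.
Start: joints at [1.172, 0.689, -0.195, 1.565, 0.157, 0.902, -0.215], TCP at [0.262, -0.567, 0.239] pointing down, gripper open.
Joint ranges: [-3.01, 3.01], [-0.46, 2.08], [-1.47, 1.51], [0.13, 2.56], [-1, 4.14], [0.04, 2.09], [-2.66, 2.66]. Speed limits (rad/s): [2.57, 2.57, 3.14, 3.14, 3.14, 3.14, 3.14].

## Interface

Orientations are given as a unit quaternion [x, y, z, w].
In Python, from plant import r gives the robot as it stands. The module is installed in compiled form; this text tells all that it offers.
- The arm moves only by the tool move_arm, never from a script. Its arguments are lists of equal length, an entry for each row: "turn": the turn, a rotation vector about the tool's x, y, z in units of 2 pi rad (1.0 is 2 pi rad), a list of three; "dp": the shift along the tool's x, y, z in units of 2.5 cm (1.0 is 2.5 cm), a list of three; "jaw": the closure, from -1 (fully open) to 1 (shut), so that 0 is half open. In form: {"turn": [[wx, wy, wz], ...], "dp": [[x, y, z], ...], "jaw": [jaw, ...]}. A call has 1 to 10 rows; each row shifts and turns the commanded pose from where the row before left it, along the tool's axes as they then stand; what a row does not reach is not made up. A row lasts 1/12 s, in which the tool goes at most 41.7 mm and 7.16 degrees, less where a joint would pass 70% of its speed; a pose out of reach is approached as far as the arm can. A call with a number of a shift or a turn outside -1 to 1 is refused whole. A call with a gripper value outside its range is refused whole. The fingers move at their own pace and stop on an object; "newtons" is the grip in N (left out, the last holds). Time passes only in rows, so rows that do not move let the fingers close. It gives the time, the measured TCP pose, the force and the opening at its end, in the units of the state.
- r.get_state(): the state, without advancing time (a new reading comes with each control period).
- r.snapshot(name): name is "scene" or "top" or "wrist"; returns a dict with "frame" (420x560x3 uint8, blue, green, red), "mtx" (3x3 intrinsics, pixels), "origin" and "orientation" of the camera in the world; the wrist camera has in their place "tool_from_camera" (4x4, takes a point from camera to tool coordinates, whose origin is the TCP and whose axes are the flange's). Camera axes: x right, y up, looking along -z (the intrinsics and any distortion apply to the point x, -y, -z); pixel columns grow to the right and rows downward; lengths in m; the calibration is good to about 2 mm. A picture is of the moment at which its call begins: read the wrist's pose just before it. There is no depth.
- r.finish_job(): hands the job in, once; it reports no verdict.
The state is a dict: "clock": time; "q": joint angles; "qd": joint speeds; "joint_torque": joint torques, N m; "tool_pos": TCP position; "eef_rot": TCP orientation; "contact_force": force on the tool from outside, world axes, zero at the start; "moment": the same for the moment, N m; "opening": opening from 0.0 (shut) to 1.0 (fully open).
Only numpy, scipy, OpenCV 4.12 (cv2) and the standard library are available. Lean on these libraries where they do the work, as an engineer would, in place of code of your own. Each camera call takes 0.05 s, during which the arm holds its last target.

## Task

Push the blue sample tray along the bench, up over the edge of the clamp stand's white base and in under the hanging probe, until the brown rock disc it carries is centred beneath the probe's tip and the tray lies flat and square on the base. Slide it all the way rather than lifting it or tipping it up, and ease it down level once its middle is over the edge, so that its nose does not knock the probe. Keep off the disc, and leave the tub, the black interface box, the metal slab and the dish where they are.

Things in the scene. Friction and masses are not known exactly. Their poses are not given: they have to be found in the camera images.
- stand: Clamp stand, fixed. Its base is a white plate 280 mm along its x, 240 mm along its y, 8 mm thick: an 8 mm step up from the bench. Origin: centre of the plate's underside, on the bench. The tray slides on along the stand's y axis, over the long edge at y = +120 or y = -120 mm, whichever side it starts on.
- rod_foot (a point): Foot of the stand's steel rod (12 mm diameter, 460 mm tall), on the base's top at x = +105 mm, y = 0 of the stand. A black boss and a white boom, all more than 300 mm above the bench, run from the rod to the clamp that holds the probe.
- probe: Fragile black probe with a red ring at its tip, hanging upright, fixed to the stand. Origin: the centre of the tip, its lowest point, 56 mm above the bench (48 mm above the base), at x = -50 mm, y = 0 of the stand. Its diameter is 12 mm for the lowest 45 mm and 18 mm above that, up to 391 mm above the bench.
- tray: Loose blue sample tray with a white rim, 0.3 kg, open on top: 115 mm along its x, 165 mm along its y, 30 mm tall. Origin: centre of its underside, z up. Flat underside 92 x 116 mm, floor 3 mm thick. It starts on the bench on either side of the stand, its y axis (either way round) within 17 degrees of the stand's y and up to 30 mm out of line with the probe.
- tray_end (a point): Middle of the tray's white rim (5 mm thick, outermost all round) at its +y end: y = +82.5 mm, 27.5 mm up; the other end is alike. The lowest 12 mm of each end slopes like a sledge, at 35 degrees: a square level push of 5 to 15 N rides it up the step, pitched up to 10 degrees. Fingers pressing on the rear rim hold the rear down: once its middle is past the edge, ease off and it drops level.
- disc: Loose brown rock disc, 50 mm diameter, 20 mm tall, 0.1 kg, lying flat on the tray's floor, up to 17 mm off the tray's centre, and held there only by friction. Origin: centre of its underside (3 mm above the tray's underside); its top is below the tray's rim.
- tub: Loose clear tub with a lime-green lid, 108 x 138 mm (x, y), 62 mm tall, on the bench on the other side of the stand from the tray. Origin: centre of its underside. A bystander.
- interface: Loose black interface box, 60 x 95 mm (x, y), 30 mm tall, a metal connector sticking out 24 mm at its +y end, on the bench by the +y edge of the base, on the far side of the tray's lane. Origin: centre of its underside. A bystander.
- slab: Loose bright metal slab, 60 x 80 mm (x, y), 8 mm thick, lying on the base to one side of the rod, about 35 mm clear of the tray's lane. Origin: centre of its underside. A bystander.
- dish: Loose clear round dish, 60 mm diameter, 17 mm tall, on the base on the other side of the rod, about 35 mm clear of the tray's lane. Origin: centre of its underside. A bystander.
There are look-alikes about, which are no part of the job. Of the things that look like the tray, the middle-sized one is meant.

How it is judged:
By the outcome, as a careful person would: the job done as asked, in the order asked, and still so for the second after the job is handed in, with the robot touching nothing.
It also fails if it takes over 72 s, if anything falls off the work surface, if the arm or the gripper's body presses on something with over 40 N, if the wrist force passes 120 N, or if a joint passes its speed limit or range.

## Working session

There is one attempt and no reset: what is moved stays moved. The work goes in short steps, Python scripts to look and compute and a tool call to move; the robot and the scene stay as the last step left them, time stands still between calls to the robot, and variables do not carry over. Pictures are saved under pics/ and viewed, and the job is handed in when it is done.

Besides the shell and the picture viewer there is one more tool, called after "Call:" by a JSON object that holds its "op" and its "data", one argument or row to a line. move_arm: Moves the arm, as the interface text tells. Shifts and turns lie within -1 to 1; 1 stands for 2.5 cm of shift or 2 pi rad of turn. Its arguments: {"type":"object","properties":{"turn":{"type":"array","items":{"type":"array","items":{"type":"number","minimum":-1,"maximum":1}}},"dp":{"type":"array","items":{"type":"array","items":{"type":"number","minimum":-1,"maximum":1}}},"jaw":{"type":"array","items":{"type":"number"}},"newtons":{"type":"number"}},"required":["turn","dp","jaw"]}

```bash
mkdir -p pics
python3 - <<'E'
from plant import r
import cv2, json, numpy as np, pickle
d={}
s=r.get_state(); print(s['clock'],s['tool_pos'],s['eef_rot'],s['contact_force'],s['opening'])
for n in ['scene','top']:
    o=r.snapshot(n); cv2.imwrite(f'pics/{n}0.png',o['frame']); d[n]=o
    print(n,o['mtx'],o['origin'],o['orientation'],[k for k in o])
pickle.dump(d,open('s0.pkl','wb'))
E
```

```text
0.0 [ 0.26180591 -0.56681497  0.2379101 ] [ 9.76671937e-01  2.14734865e-01 -2.64066560e-04 -8.91837027e-04] [ 0.73388327 -0.47389351  0.53551742] 0.9985555983833427
scene [[476.91932532   0.         286.21420388]
 [  0.         476.91932532 215.98226119]
 [  0.           0.           1.        ]] [ 1.27923765 -0.12949048  0.92068779] [0.25803341 0.24633771 0.65132153 0.66971394] ['frame', 'mtx', 'origin', 'orientation']
top [[512.05327023   0.         284.68643402]
 [  0.         512.05327023 207.40914007]
 [  0.           0.           1.        ]] [ 0.41581726 -0.11116999  1.29001153] [ 0.03138023 -0.01627446 -0.6975186   0.71569423] ['frame', 'mtx', 'origin', 'orientation']
```

View pics/scene0.png

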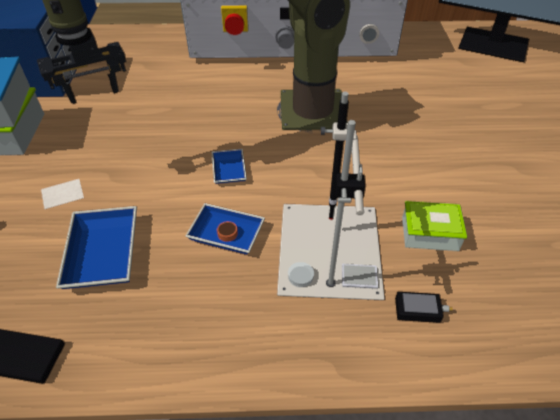

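View pics/top0.png

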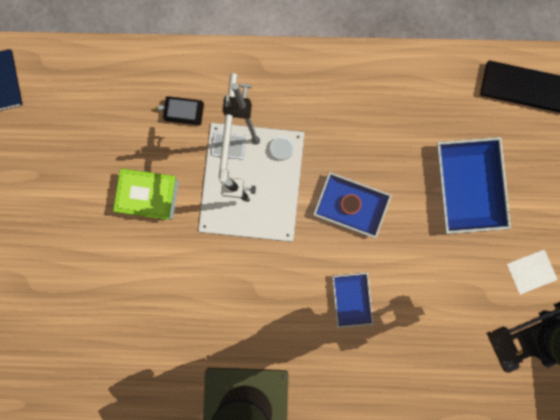

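The top view shows the tray with the disc at about (351,205), the base at (252,182), the tub at (145,193), the box at (183,110), the dish at (281,149) and the slab at (228,147). The larger and smaller blue trays are the look-alikes.

```bash
cat > h.py <<'E'
import numpy as np, cv2, pickle
from scipy.spatial.transform import Rotation as R
def cast(o,uv,z):
    uv=np.atleast_2d(np.asarray(uv,float)); K=o['mtx']
    d=np.c_[(uv[:,0]-K[0,2])/K[0,0],-(uv[:,1]-K[1,2])/K[1,1],-np.ones(len(uv))]
    d=R.from_quat(o['orientation']).apply(d); c=np.asarray(o['origin'])
    return c+d*((z-c[2])/d[:,2])[:,None]
def proj(o,P):
    P=np.atleast_2d(P); K=o['mtx']
    p=R.from_quat(o['orientation']).inv().apply(P-np.asarray(o['origin']))
    return np.c_[K[0,2]+K[0,0]*p[:,0]/-p[:,2],K[1,2]+K[1,1]*p[:,1]/p[:,2]]
def blob(mask,near):
    n,l,st,c=cv2.connectedComponentsWithStats(mask.astype(np.uint8))
    i=1+np.argmin(np.hypot(*(c[1:]-near).T)+1e3*(st[1:,4]<150)); return (l==i).astype(np.uint8)
def outline(m):
    c,_=cv2.findContours(m,cv2.RETR_EXTERNAL,cv2.CHAIN_APPROX_NONE); return max(c,key=cv2.contourArea)[:,0,:].astype(float)
def rect(o,uv,z):
    P=cast(o,uv,z)[:,:2].astype(np.float32); (c,s,a)=cv2.minAreaRect(P*1000); return np.array(c),s,a
E
python3 - <<'E'
from h import *
d=pickle.load(open('s0.pkl','rb'))
big=[]
for n in ['top','scene']:
    o=d[n]; f=o['frame']; hsv=cv2.cvtColor(f,cv2.COLOR_BGR2HSV); H,S,V=[hsv[...,i] for i in range(3)]
    b={'top':(351,205),'scene':(226,229)}[n]
    white=(S<60)&(V>140); blue=(H>100)&(H<130)&(S>120)
    brown=(((H<14)|(H>172))&(S>110)&(V<170))
    m=blob((white|blue),b); print(n,'tray rim z30',rect(o,outline(m),.03), m.sum())
    # base
    bb={'top':(252,182),'scene':(330,250)}[n]
    w=blob(white,bb); print(n,'base z8',rect(o,outline(w),.008),w.sum())
    x,y=b; sub=np.zeros(brown.shape,bool); sub[y-20:y+20,x-25:x+25]=1
    inner=(sub&(~blue)&(~white)).astype(np.uint8); dk=blob(inner,b); c=outline(dk)
    e=cv2.fitEllipse(c.astype(np.float32)); print('disc',e, cast(o,e[0],.018))
    v=f.copy()
    for mm,col in((m,(0,255,255)),(w,(0,0,255)),(dk,(0,255,0))):
        cs,_=cv2.findContours(mm,cv2.RETR_EXTERNAL,cv2.CHAIN_APPROX_NONE); cv2.drawContours(v,cs,-1,col,1)
    big.append(cv2.resize(v[90:320,150:430],None,fx=2.6,fy=2.6,interpolation=cv2.INTER_NEAREST))
cv2.imwrite('pics/a_top.png',big[0]);cv2.imwrite('pics/a_scene.png',big[1])
E
```

```text
top tray rim z30 (array([ 511.56704712, -248.43817139]), (165.4429931640625, 114.59941864013672), 70.9443588256836) 2040
top base z8 (array([577.69940186,   2.87994385]), (240.87155151367188, 302.8918151855469), 85.50511169433594) 9902
disc ((349.91717529296875, 203.770263671875), (21.207096099853516, 23.039562225341797), 71.36579132080078) [[ 0.51446456 -0.24468927  0.018     ]]
scene tray rim z30 (array([ 516.25964355, -251.54003906]), (163.52340698242188, 121.71334075927734), 70.94959259033203) 1943
scene base z8 (array([568.71520996,   1.94560242]), (239.11744689941406, 282.3989562988281), 85.62904357910156) 5565
disc ((226.8910369873047, 231.0117950439453), (20.42088508605957, 21.22174835205078), 74.38519287109375) [[ 0.51879058 -0.24735765  0.018     ]]
```

View pics/a_top.png

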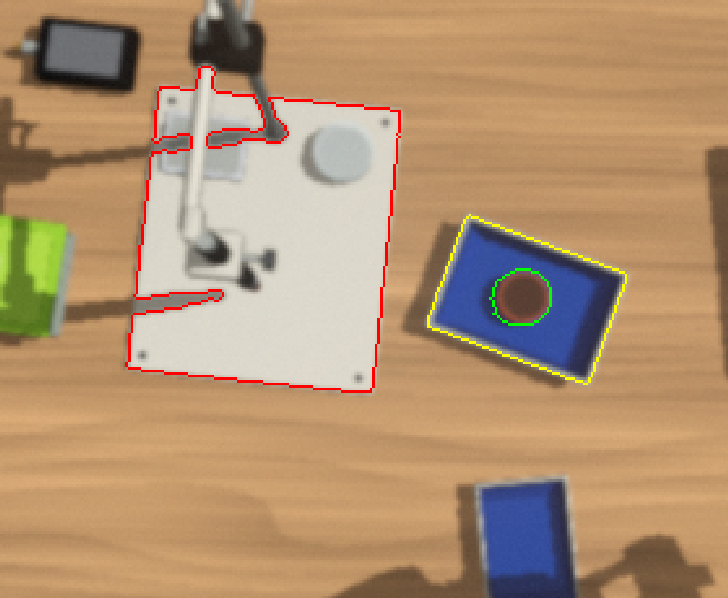

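View pics/a_scene.png

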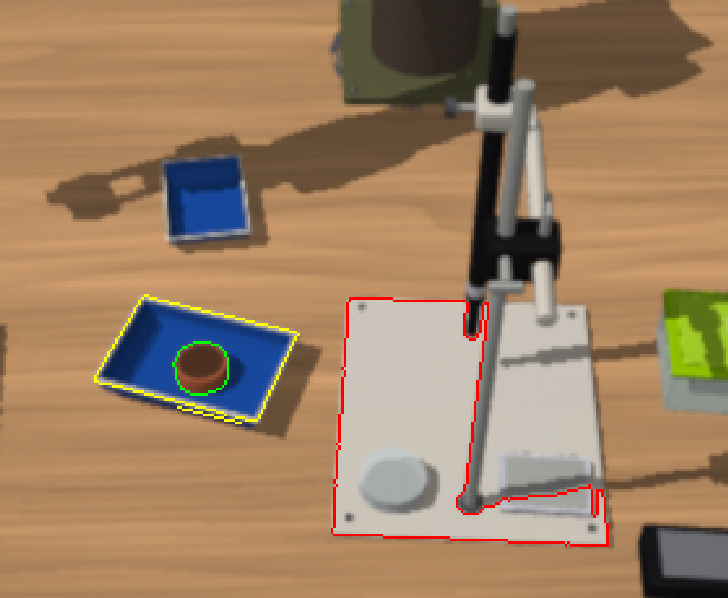

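```bash
cat >> h.py <<'E'
def corners(o,uv,z):
    return cv2.boxPoints(cv2.minAreaRect((cast(o,uv,z)[:,:2]*1000).astype(np.float32)))
def to_stand(C,th,P): # mm
    e=np.array([[np.cos(th),np.sin(th)],[-np.sin(th),np.cos(th)]]); return (np.atleast_2d(P)-C)@e.T
E
python3 - <<'E'
from h import *
d=pickle.load(open('s0.pkl','rb'))
zt={'top':[(400.5,110),(372.5,391.5),(127.5,368.5),(159.5,87)],'scene':[(348,298),(332.5,534.5),(609,545),(587,306)]}
for n in zt:
    o=d[n]; uv=np.array(zt[n])/2.6+[150,90]-.3
    P=cast(o,uv,.008)[:,:2]*1000; 
    print(n,P.round(1).tolist(),'C',P.mean(0).round(1))
    for i in range(4):
        e=P[(i+1)%4]-P[i]; print('  len %.1f ang %.2f'%(np.hypot(*e),np.degrees(np.arctan2(e[1],e[0]))))
    f=o['frame'];hsv=cv2.cvtColor(f,cv2.COLOR_BGR2HSV); H,S,V=[hsv[...,i] for i in range(3)]
    b={'top':(351,204),'scene':(227,231)}[n]
    br=((H<20)|(H>170))&(S>60); m=np.zeros_like(br); m[b[1]-17:b[1]+17,b[0]-17:b[0]+17]=1
    k=blob(br&m,b); c=outline(k); print('disc bbox',cv2.boundingRect(c.astype(np.int32)),cv2.minEnclosingCircle(c.astype(np.float32)),'top-circle cast', cast(o,cv2.minEnclosingCircle(c.astype(np.float32))[0],.02)[0]*1000)
E
python3 - <<'E'
import sys; sys.path.insert(0,'.')
from h import *
d=pickle.load(open('s0.pkl','rb'))
# probe tip & rod foot in scene
s=d['scene']; print('probe tip', cast(s,np.array([[472,338]])/2.6+[150,90],.056)*1000,'rod',cast(s,np.array([[468,506]])/2.6+[150,90],.008)*1000)
a=cv2.resize(s['frame'][200:260,180:270],None,fx=8,fy=8,interpolation=cv2.INTER_CUBIC);cv2.imwrite('pics/d1.png',a)
E
```

```text
top [[694.6, -125.8], [420.3, -105.5], [436.2, 131.5], [712.2, 110.5]] C [565.8   2.7]
  len 275.1 ang 175.76
  len 237.6 ang 86.16
  len 276.8 ang -4.36
  len 237.0 ang -94.26
disc bbox (341, 195, 20, 19) ((350.3151550292969, 203.58531188964844), 9.981430053710938) top-circle cast [ 514.79407457 -245.45591906   20.        ]
scene [[422.5, -105.0], [700.9, -125.7], [717.6, 110.5], [439.4, 134.9]] C [570.1   3.7]
  len 279.1 ang -4.25
  len 236.8 ang 85.96
  len 279.2 ang 174.99
  len 240.4 ang -94.03
disc bbox (217, 222, 20, 19) ((227.01980590820312, 230.79208374023438), 10.178898811340332) top-circle cast [ 519.77636439 -246.81694949   20.        ]
probe tip [[522.35887375   8.26296913  56.        ]] rod [[675.65860068  -5.91471337   8.        ]]
```

View pics/d1.png

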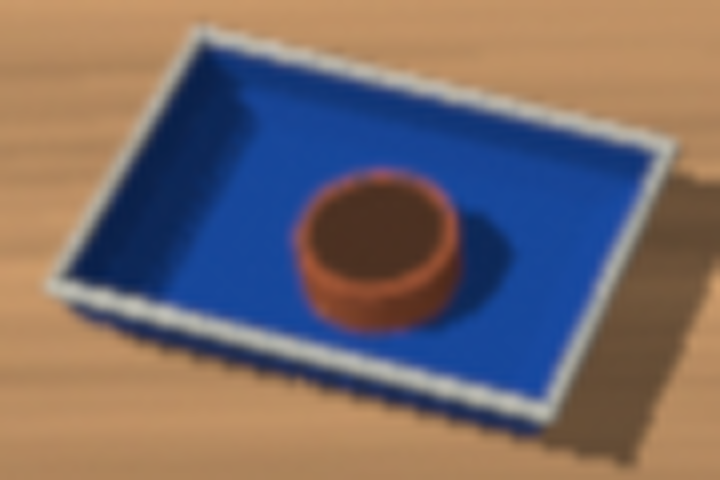

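Run:
```python
from h import *
d=pickle.load(open('s0.pkl','rb')); s=d['scene'];t=d['top']
uv=np.array([(198,27),(679,143),(549,421),(46,287)])/8+[180,200]-.5
P=cast(s,uv,.03)[:,:2]*1000; print(P.round(1).tolist(),P.mean(0)); 
for i in range(4):
    e=P[(i+1)%4]-P[i]; print(np.hypot(*e),np.degrees(np.arctan2(e[1],e[0])))
ds=cast(s,np.array([380,228])/8+[180,200]-.5,.023)[0]*1000; dt=cast(t,[350.6,203.6],.023)[0]*1000
print('disc',ds,dt)
th=np.radians(-4.25)
for n,C,T,D in(('s',(570.1,3.7),P.mean(0),ds[:2]),('t',(565.8,2.7),(511.6,-248.4),dt[:2])):
    print(n,'tray',to_stand(np.array(C),th,T),'disc',to_stand(np.array(C),th,D))
    a=np.radians(70.9-90); print('disc in tray',to_stand(np.array(T),a,D))
```

```text
[[433.2, -308.7], [486.7, -154.6], [594.8, -192.7], [540.1, -345.4]] [ 513.71689785 -250.36347049]
163.1591103350172 70.83015916502382
114.60621028965951 -19.38804103017247
162.2575250843278 -109.69744714875206
113.1122420428647 161.06925112902158
disc [ 513.30085449 -246.9462236    23.        ] [ 514.54131159 -245.84250907   23.        ]
s tray [[ -37.39979885 -257.54330954]] disc [[ -38.06794517 -254.1662918 ]]
disc in tray [[-1.51132407  3.09298689]]
t tray [[ -35.44231814 -254.42620165]] disc [[ -32.69862641 -251.65776719]]
disc in tray [[1.94253238 3.37914807]]
```

The disc sits about 3 mm forward of the tray's centre. The tray needs about +15° of yaw and about -13 mm in the stand's x. I'll first nudge its +x side ahead of centre, then push from the rear.

```bash
cat >> h.py <<'E'
C0=np.array([568.0,3.2]); TH=np.radians(-4.25)
def go(x,y,z,yaw=0.,tilt=None):
    """units for reaching stand (x,y) mm, z mm, tool-x at stand +y + yaw(deg)."""
    from plant import r
    s=r.get_state(); q=R.from_quat(s['eef_rot']); M=q.as_matrix()
    p=np.array(s['tool_pos'])*1000; ps=to_stand(C0,TH,p[:2])[0]
    a=np.degrees(np.arctan2(M[1,0],M[0,0]))-np.degrees(TH)-90
    print('t %.2f stand xy %s z %.1f yaw %.2f tilt %.2f F %s op %.2f'%(s['clock'],ps.round(1),p[2],a,np.degrees(np.arccos(-M[2,2])),np.round(s['contact_force'],1),s['opening']))
    da=(yaw-a+180)%360-180; print('turn z total units %.4f'%(-da/360))
    ex=np.array([np.cos(TH),np.sin(TH)]); ey=np.array([-ex[1],ex[0]]); w=np.r_[C0+x*ex+y*ey,z]-p
    print('now-frame dp %s ; after-turn dp %s'%((q.inv().apply(w)/25).round(3),((R.from_rotvec([0,0,np.radians(da)])*q).inv().apply(w)/25).round(3)))
E
python3 -c "
from h import *
go(58,-250,150)"
```

```text
t 0.10 stand xy [-263.  -591.2] z 238.0 yaw -60.94 tilt 0.09 F [ 0.4 -0.5  0.7] op 1.00
turn z total units -0.1693
now-frame dp [17.854 -5.688  3.526] ; after-turn dp [13.649 12.847  3.497]
```

Call:
{"op": "move_arm", "data": {
  "turn": [
    [0,0,-0.0188],
    [0,0,-0.0188],
    [0,0,-0.0188],
    [0,0,-0.0188],
    [0,0,-0.0188],
    [0,0,-0.0188],
    [0,0,-0.0188],
    [0,0,-0.0188],
    [0,0,-0.0188],
    [0,0,0]
  ],
  "dp": [
    [0,0,0],
    [0,0,0],
    [0,0,0],
    [0,0,0],
    [0,0,0],
    [0,0,0],
    [0,0,0],
    [0,0,0],
    [0,0,0],
    [0,0,0]
  ],
  "jaw": [1,1,1,1,1,1,1,1,1,1],
  "newtons": 20
}}

```text
clock: 0.93
tool_pos: [0.2617, -0.5672, 0.2381]
eef_rot: [0.732, 0.681, 0.0, -0.001]
contact_force: [0.5, -0.4, 1.0]
opening: 0.266
```

```bash
python3 -c "
from h import *
go(58,-250,150)"
```

```text
t 0.93 stand xy [-263.2 -591.5] z 238.1 yaw 0.11 tilt 0.07 F [ 0.5 -0.4  1. ] op 0.27
turn z total units 0.0003
now-frame dp [13.632 12.877  3.536] ; after-turn dp [13.657 12.85   3.536]
```

Call:
{"op": "move_arm", "data": {
  "turn": [
    [0,0,0],
    [0,0,0],
    [0,0,0],
    [0,0,0],
    [0,0,0],
    [0,0,0],
    [0,0,0],
    [0,0,0],
    [0,0,0],
    [0,0,0]
  ],
  "dp": [
    [0.68,0.64,0],
    [0.68,0.64,0],
    [0.68,0.64,0],
    [0.68,0.64,0],
    [0.68,0.64,0],
    [0.68,0.64,0],
    [0.68,0.64,0],
    [0.68,0.64,0],
    [0.68,0.64,0],
    [0.68,0.64,0]
  ],
  "jaw": [1,1,1,1,1,1,1,1,1,1]
}}

```text
clock: 1.77
tool_pos: [0.435, -0.4089, 0.2385]
eef_rot: [0.734, 0.679, -0.0, -0.0]
contact_force: [0.3, -0.5, -0.9]
opening: 0.005
```

Call:
{"op": "move_arm", "data": {
  "turn": [
    [0,0,0],
    [0,0,0],
    [0,0,0],
    [0,0,0],
    [0,0,0],
    [0,0,0],
    [0,0,0],
    [0,0,0],
    [0,0,0],
    [0,0,0]
  ],
  "dp": [
    [0.68,0.64,0.4],
    [0.68,0.64,0.4],
    [0.68,0.64,0.4],
    [0.68,0.64,0.4],
    [0.68,0.64,0.4],
    [0.68,0.64,0.4],
    [0.68,0.64,0.4],
    [0.68,0.64,0.4],
    [0.68,0.64,0.3],
    [0,0,0]
  ],
  "jaw": [1,1,1,1,1,1,1,1,1,1]
}}

```text
clock: 2.6
tool_pos: [0.5927, -0.2615, 0.1496]
eef_rot: [0.732, 0.681, 0.002, -0.001]
contact_force: [0.5, 1.2, -0.8]
opening: 0.004
```

```bash
python3 -c "
from h import *
from plant import r
go(58,-250,12)
print(r.get_state()['q'])
for n in ['top','scene']: cv2.imwrite(f'pics/{n}1.png',r.snapshot(n)['frame'])"
```

```text
t 2.60 stand xy [  44.3 -262.2] z 149.6 yaw 0.16 tilt 0.31 F [ 0.5  1.2 -0.8] op 0.00
turn z total units 0.0005
now-frame dp [0.456 0.545 5.508] ; after-turn dp [0.457 0.543 5.508]
[ 0.56160848  0.84861536 -0.40689075  1.5622165   0.4118243   0.81703901
 -0.07775329]
```

View pics/scene1.png

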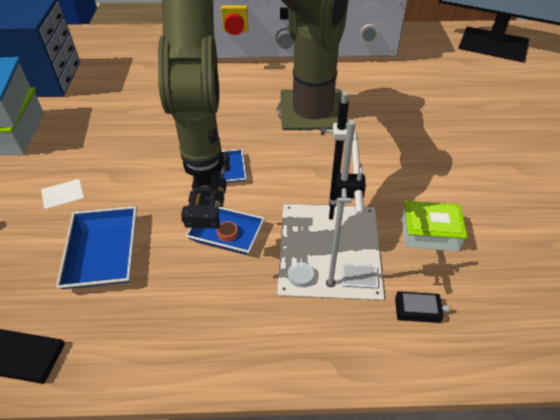

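View pics/top1.png

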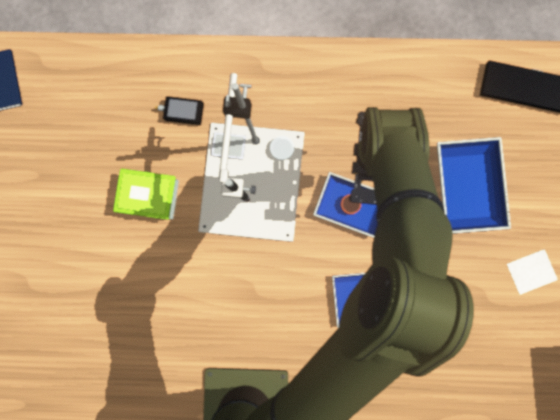

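```bash
python3 -c "
from h import *
d=pickle.load(open('s0.pkl','rb'))
for z in(.15,.2,.3): print(proj(d['top'],[.593,-.2615,z]),proj(d['scene'],[.593,-.2615,z]))
from plant import r
print(r.get_state()['tool_pos'])
w=r.snapshot('wrist'); cv2.imwrite('pics/w1.png',w['frame']); print(w['tool_from_camera'],w['mtx'])"
```

```text
[[364.36275785 164.55719408]] [[213.20427028 218.14545417]]
[[367.51057504 161.02698644]] [[210.60696673 202.19019355]]
[[374.75189985 152.90600017]] [[204.77859251 166.38643478]]
[ 0.58965366 -0.26681906  0.15060741]
[[-1.09116499e-03  9.59593332e-01  2.81388427e-01  7.18281262e-02]
 [ 9.99999404e-01  1.03778232e-03  3.38732303e-04 -7.86979499e-04]
 [ 3.30253245e-05  2.81388629e-01 -9.59593892e-01 -1.46939219e-01]
 [ 0.00000000e+00  0.00000000e+00  0.00000000e+00  1.00000000e+00]] [[324.49934883   0.         278.58099285]
 [  0.         324.49934883 214.58306255]
 [  0.           0.           1.        ]]
```

View pics/w1.png

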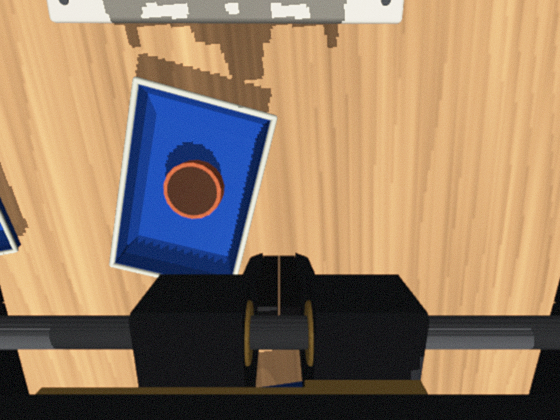

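The wrist camera sticks out about 72 mm ahead of the tool. So I'll do the last stretch, near the probe, with the tool leaned back. First the side nudge.

Call:
{"op": "move_arm", "data": {
  "turn": [
    [0,0,0],
    [0,0,0],
    [0,0,0],
    [0,0,0],
    [0,0,0],
    [0,0,0],
    [0,0,0],
    [0,0,0],
    [0,0,0],
    [0,0,0]
  ],
  "dp": [
    [0.36,0.36,0],
    [0.36,0.36,0.2],
    [0,0,0.7],
    [0,0,0.8],
    [0,0,0.8],
    [0,0,0.8],
    [0,0,0.8],
    [0,0,0.7],
    [0,0,0.5],
    [0,0,0.2]
  ],
  "jaw": [1,1,1,1,1,1,1,1,1,1]
}}

```text
clock: 3.58
tool_pos: [0.6082, -0.2506, 0.0117]
eef_rot: [0.733, 0.68, -0.0, -0.001]
contact_force: [0.3, -0.0, -0.2]
opening: 0.008
```

```bash
python3 -c "
from h import *
from plant import r
w=r.snapshot('wrist'); cv2.imwrite('pics/w2.png',w['frame'])
go(40,-250,13)"
```

```text
t 3.63 stand xy [  58.8 -250.3] z 11.8 yaw -0.04 tilt 0.14 F [-1.2 -0.8 -0.5] op 0.00
turn z total units -0.0001
now-frame dp [ 0.01  -0.754 -0.046] ; after-turn dp [ 0.01  -0.754 -0.046]
```

View pics/w2.png

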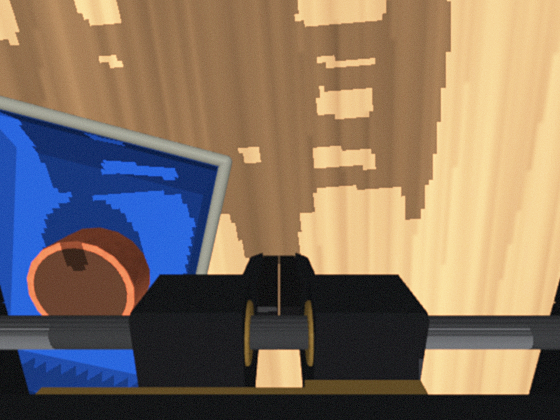

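Call:
{"op": "move_arm", "data": {
  "turn": [
    [0,0,0],
    [0,0,0],
    [0,0,0],
    [0,0,0],
    [0,0,0],
    [0,0,0],
    [0,0,0],
    [0,0,0],
    [0,0,0],
    [0,0,0]
  ],
  "dp": [
    [0,-0.12,0],
    [0,-0.12,0],
    [0,-0.12,0],
    [0,-0.1,0],
    [0,-0.1,0],
    [0,-0.1,0],
    [0,-0.1,0],
    [0,-0.1,0],
    [0,-0.1,0],
    [0,-0.1,0]
  ],
  "jaw": [1,1,1,1,1,1,1,1,1,1]
}}

```text
clock: 4.47
tool_pos: [0.5832, -0.2493, 0.0141]
eef_rot: [0.733, 0.68, 0.001, 0.001]
contact_force: [2.0, 0.8, 1.6]
opening: 0.007
```

```bash
python3 -c "
from h import *
from plant import r
w=r.snapshot('wrist'); cv2.imwrite('pics/w3.png',w['frame'])
for n in ['top','scene']: cv2.imwrite(f'pics/{n}3.png',r.snapshot(n)['frame'])
go(25,-250,12)"
```

```text
t 4.62 stand xy [  33.2 -250.8] z 14.0 yaw -0.03 tilt 0.03 F [2.1 0.7 1.9] op 0.01
turn z total units -0.0001
now-frame dp [ 0.031 -0.328  0.078] ; after-turn dp [ 0.031 -0.328  0.078]
```

View pics/w3.png

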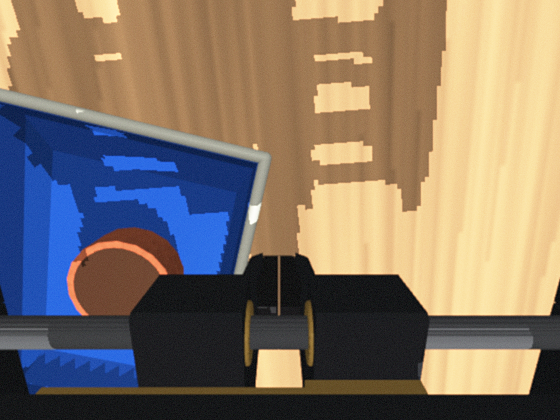

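View pics/scene3.png

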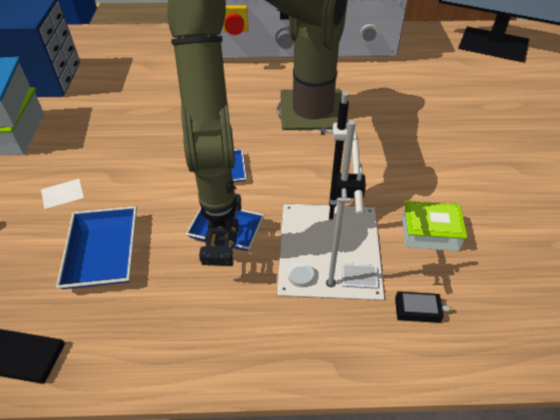

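Call:
{"op": "move_arm", "data": {
  "turn": [
    [0,0,0],
    [0,0,0],
    [0,0,0],
    [0,0,0],
    [0,0,0],
    [0,0,0],
    [0,0,0]
  ],
  "dp": [
    [0,-0.1,0],
    [0,-0.1,0],
    [0,-0.1,0],
    [0,-0.1,0],
    [0,-0.1,0],
    [0,-0.1,0],
    [0,0,0]
  ],
  "jaw": [1,1,1,1,1,1,1]
}}

```text
clock: 5.2
tool_pos: [0.5666, -0.2483, 0.0137]
eef_rot: [0.733, 0.68, -0.0, -0.0]
contact_force: [2.4, 0.1, 0.9]
opening: 0.005
```

```bash
cat >> h.py <<'E'
def wcam():
    from plant import r
    s=r.get_state(); w=r.snapshot('wrist'); T=np.eye(4); T[:3,:3]=R.from_quat(s['eef_rot']).as_matrix(); T[:3,3]=s['tool_pos']
    M=T@np.array(w['tool_from_camera']); return dict(frame=w['frame'],mtx=w['mtx'],origin=M[:3,3],orientation=R.from_matrix(M[:3,:3]).as_quat())
def snap(tag,names=('wrist','top','scene')):
    from plant import r
    d={}
    for n in names:
        d[n]=wcam() if n=='wrist' else r.snapshot(n); cv2.imwrite(f'pics/{n}{tag}.png',d[n]['frame'])
    pickle.dump(d,open(f's{tag}.pkl','wb')); return d
E
python3 -c "
from h import *
snap(4); go(0,-250,12)"
```

```text
t 5.35 stand xy [  17.3 -251.1] z 13.6 yaw -0.05 tilt 0.08 F [1.1 1.4 1.4] op 0.01
turn z total units -0.0001
now-frame dp [ 0.044 -0.693  0.063] ; after-turn dp [ 0.044 -0.693  0.063]
```

View pics/wrist4.png

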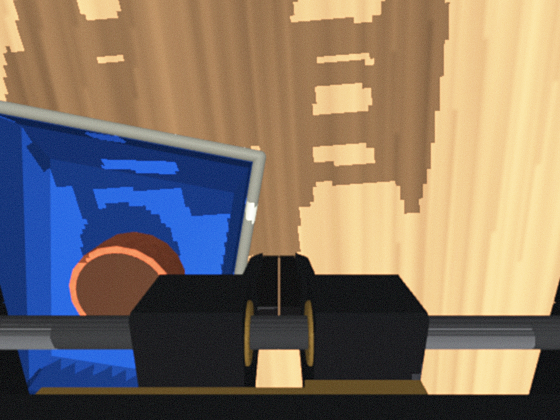

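View pics/top4.png

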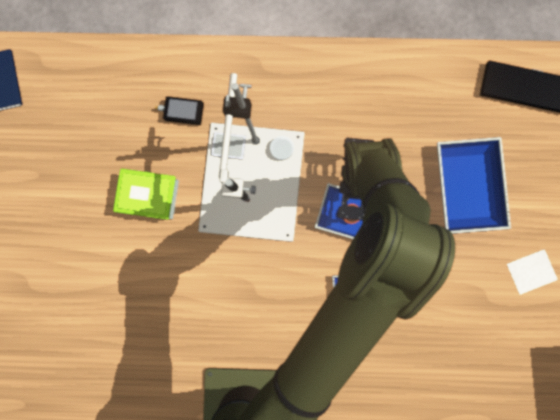

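```bash
python3 -c "
from h import *
for t,pts in((4,[(0,101),(264,150),(236,274)]),):
    d=pickle.load(open(f's{t}.pkl','rb')); o=d['wrist']
    P=to_stand(C0,TH,cast(o,pts,.03)[:,:2]*1000); print(P)
    for a,b in((0,1),(2,1)): e=P[b]-P[a]; print(np.degrees(np.arctan2(e[1],e[0])))
"
```

```text
[[ -89.52041288 -172.20232223]
 [  10.74492748 -190.74748519]
 [  -2.45527441 -244.86982785]]
-10.479049438042237
76.29340819259237
```

Call:
{"op": "move_arm", "data": {
  "turn": [
    [0,0,0],
    [0,0,0],
    [0,0,0],
    [0,0,0],
    [0,0,0],
    [0,0,0],
    [0,0,0],
    [0,0,0],
    [0,0,0],
    [0,0,0]
  ],
  "dp": [
    [0,0.3,0],
    [0,0,-0.8],
    [0,0,-0.8],
    [0,0,-0.8],
    [0,-0.5,-0.6],
    [-0.2,-0.8,0],
    [-0.4,-0.9,0],
    [-0.5,-0.9,0],
    [-0.5,-0.9,0],
    [-0.4,-0.9,0]
  ],
  "jaw": [1,1,1,1,1,1,1,1,1,1]
}}

```text
clock: 6.18
tool_pos: [0.4467, -0.2906, 0.0883]
eef_rot: [0.733, 0.68, -0.001, -0.001]
contact_force: [0.8, -0.7, 0.1]
opening: 0.003
```

Call:
{"op": "move_arm", "data": {
  "turn": [
    [0,0,0],
    [0,0,0],
    [0,0,0],
    [0,0,0],
    [0,0,0]
  ],
  "dp": [
    [-0.4,-0.9,0],
    [-0.1,-0.9,0],
    [0,-0.5,0],
    [0,0,0],
    [0,0,0]
  ],
  "jaw": [1,1,1,1,1]
}}

```text
clock: 6.6
tool_pos: [0.3903, -0.298, 0.0885]
eef_rot: [0.733, 0.68, -0.0, -0.0]
contact_force: [0.1, 0.8, -0.1]
opening: 0.002
```

```bash
python3 -c "
from h import *
snap(5); go(-160,-312,13)"
```

```text
t 6.75 stand xy [-152.8 -313. ] z 88.7 yaw 0.02 tilt 0.09 F [ 0.5 -0.3 -1.2] op 0.01
turn z total units 0.0001
now-frame dp [ 0.04  -0.293  3.027] ; after-turn dp [ 0.04  -0.293  3.027]
```

View pics/wrist5.png

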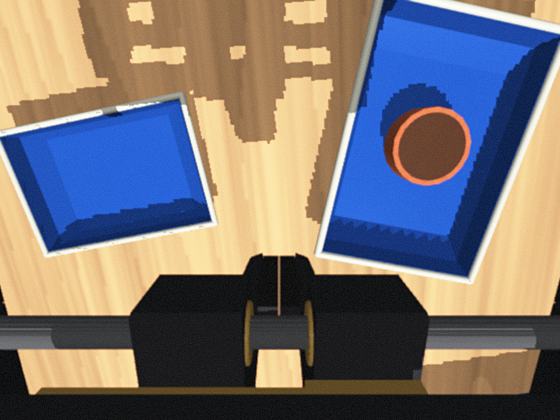

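View pics/scene5.png

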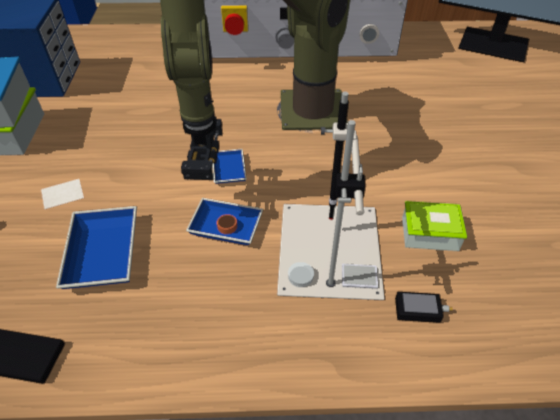

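```bash
python3 -c "
from h import *
d=pickle.load(open('s5.pkl','rb')); o=d['wrist']
P=to_stand(C0,TH,cast(o,[(318,253),(471,282),(379,0)],.03)[:,:2]*1000); print('w',P)
for a,b in((0,1),(0,2)): e=P[b]-P[a]; print(np.degrees(np.arctan2(e[1],e[0])),np.hypot(*e))
print('disc w',to_stand(C0,TH,cast(o,(431,146),.023)[:,:2]*1000))
s=d['scene']; cv2.imwrite('pics/d5.png',cv2.resize(s['frame'][195:255,180:270],None,fx=8,fy=8,interpolation=cv2.INTER_CUBIC))
"
```

```text
w [[-128.91949998 -329.33471496]
 [ -20.8381548  -351.50964086]
 [-100.02192503 -178.49929553]]
-11.594410447545947 110.33269920103514
79.15449265610569 153.57862348712285
disc w [[ -57.83553877 -258.28178365]]
```

View pics/d5.png

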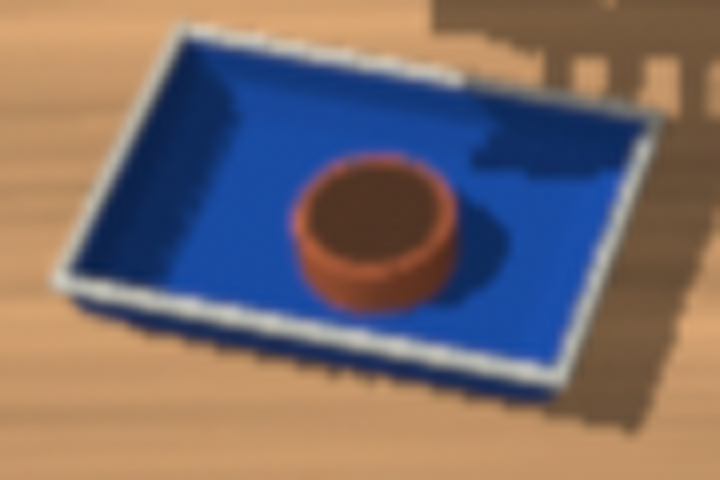

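Call:
{"op": "move_arm", "data": {
  "turn": [
    [0,0,0],
    [0,0,0],
    [0,0,0],
    [0,0,0],
    [0,0,0],
    [0,0,0],
    [0,0,0]
  ],
  "dp": [
    [-0.1,-0.2,0.2],
    [0,0,0.6],
    [0,0,0.7],
    [0,0,0.7],
    [0,0,0.5],
    [0,0,0.3],
    [0,0,0]
  ],
  "jaw": [1,1,1,1,1,1,1]
}}

```text
clock: 7.33
tool_pos: [0.3852, -0.2993, 0.0122]
eef_rot: [0.733, 0.681, -0.0, -0.001]
contact_force: [-0.4, -0.0, -0.5]
opening: 0.006
```

Call:
{"op": "move_arm", "data": {
  "turn": [
    [0,0,0],
    [0,0,0],
    [0,0,0],
    [0,0,0],
    [0,0,0],
    [0,0,0],
    [0,0,0],
    [0,0,0],
    [0,0,0],
    [0,0,0]
  ],
  "dp": [
    [0,0.16,0],
    [0,0.16,0],
    [0,0.12,0],
    [0,0.1,0],
    [0,0.1,0],
    [0,0.1,0],
    [0,0.1,0],
    [0,0.1,0],
    [0,0.1,0],
    [0,0,0]
  ],
  "jaw": [1,1,1,1,1,1,1,1,1,1]
}}

```text
clock: 8.17
tool_pos: [0.4123, -0.3019, 0.0137]
eef_rot: [0.733, 0.68, 0.0, 0.0]
contact_force: [-0.8, -1.1, 0.6]
opening: 0.007
```

```bash
python3 -c "
from h import *
snap(6); go(-120,-314,13)"
```

```text
t 8.32 stand xy [-132.8 -315.5] z 13.7 yaw -0.01 tilt 0.07 F [-0.6 -0.1 -0.5] op 0.00
turn z total units -0.0000
now-frame dp [0.058 0.514 0.03 ] ; after-turn dp [0.058 0.514 0.03 ]
```

View pics/wrist6.png

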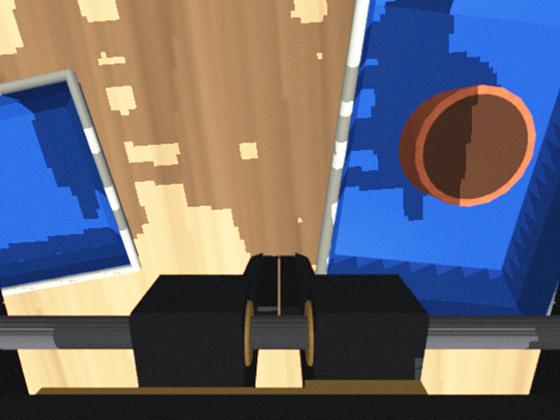

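View pics/top6.png

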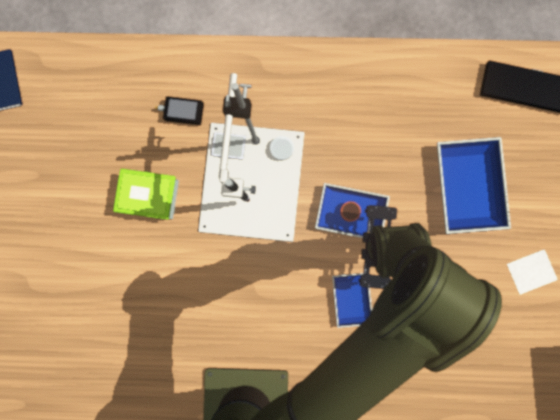

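```bash
python3 -c "
from h import *
d=pickle.load(open('s6.pkl','rb')); o=d['wrist']
P=to_stand(C0,TH,cast(o,[(317,273),(358,0)],.03)[:,:2]*1000); print('w',P)
e=P[1]-P[0]; print(90-np.degrees(np.arctan2(e[1],e[0])))
print('disc w',to_stand(C0,TH,cast(o,(475,146),.023)[:,:2]*1000))
"
```

```text
w [[-116.54209877 -309.28787105]
 [-105.4719667  -203.71787427]]
5.986192290147358
disc w [[ -51.64263383 -254.71847141]]
```

Call:
{"op": "move_arm", "data": {
  "turn": [
    [0,0,0],
    [0,0,0],
    [0,0,0],
    [0,0,0],
    [0,0,0]
  ],
  "dp": [
    [0,0.1,0],
    [0,0.1,0],
    [0,0.1,0],
    [0,0,0],
    [0,-0.4,0]
  ],
  "jaw": [1,1,1,1,1]
}}

```text
clock: 8.73
tool_pos: [0.4124, -0.3015, 0.0139]
eef_rot: [0.733, 0.681, 0.002, 0.002]
contact_force: [-0.6, 0.7, -0.1]
opening: 0.003
```

Call:
{"op": "move_arm", "data": {
  "turn": [
    [0,0,0],
    [0,0,0],
    [0,0,0],
    [0,0,0],
    [0,0,0],
    [0,0,0],
    [0,0,0],
    [0,0,0],
    [0,0,0],
    [0,0,0]
  ],
  "dp": [
    [0,0,-0.8],
    [0,0,-0.8],
    [-0.2,0,-0.8],
    [-0.6,0,0],
    [-0.7,0.5,0],
    [-0.7,0.7,0],
    [-0.2,0.8,0],
    [0,0.8,0],
    [0,0.5,0],
    [0,0,0]
  ],
  "jaw": [0,0,0,0,0,0,0,0,0,0]
}}

```text
clock: 9.57
tool_pos: [0.4914, -0.3668, 0.0741]
eef_rot: [0.732, 0.681, 0.002, 0.002]
contact_force: [0.3, 0.6, -0.1]
opening: 0.502
```

```bash
python3 -c "
from h import *
snap(7); go(-48,-360,13)"
```

```text
t 9.72 stand xy [ -54.5 -375.6] z 73.5 yaw -0.02 tilt 0.07 F [ 0.2 -0.9  0.1] op 0.50
turn z total units -0.0001
now-frame dp [0.622 0.264 2.42 ] ; after-turn dp [0.622 0.264 2.42 ]
```

View pics/wrist7.png

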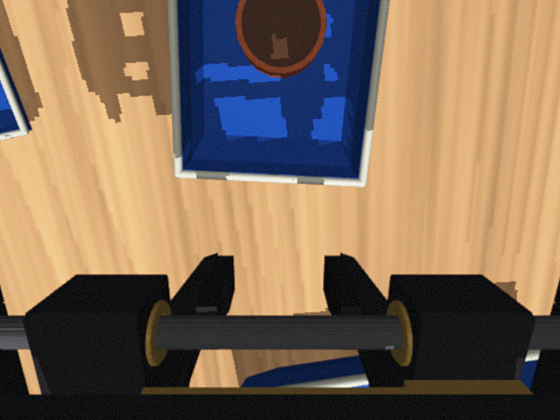

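View pics/scene7.png

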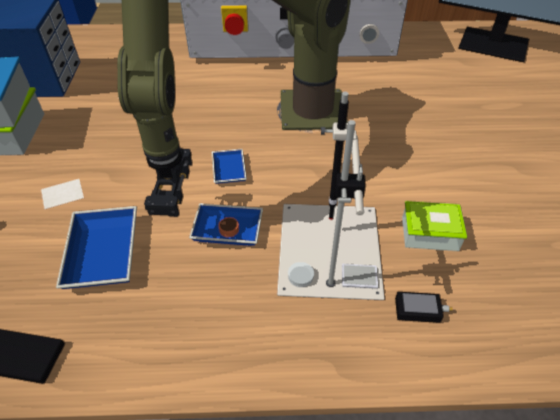

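```bash
python3 -c "
from h import *
d=pickle.load(open('s7.pkl','rb')); o=d['wrist']
P=to_stand(C0,TH,cast(o,[(177,177),(366,186),(172,0),(388,0)],.03)[:,:2]*1000); print('w',P)
for a,b in((0,1),(0,2),(1,3)): e=P[b]-P[a]; print(np.degrees(np.arctan2(e[1],e[0])),np.hypot(*e))
print('disc w',to_stand(C0,TH,cast(o,(281,23),.023)[:,:2]*1000))
s=d['scene']; cv2.imwrite('pics/d7.png',cv2.resize(s['frame'][195:255,180:270],None,fx=8,fy=8,interpolation=cv2.INTER_CUBIC))
"
```

```text
w [[-109.77443437 -335.51296193]
 [   2.79787692 -341.04103354]
 [-104.33451104 -243.95845121]
 [   6.75354416 -243.70517376]]
-2.8113568559857556 112.7079626518649
86.59963635065016 91.71598116149717
87.67281667037538 97.4162045209106
disc w [[ -48.26438132 -252.56121932]]
```

View pics/d7.png

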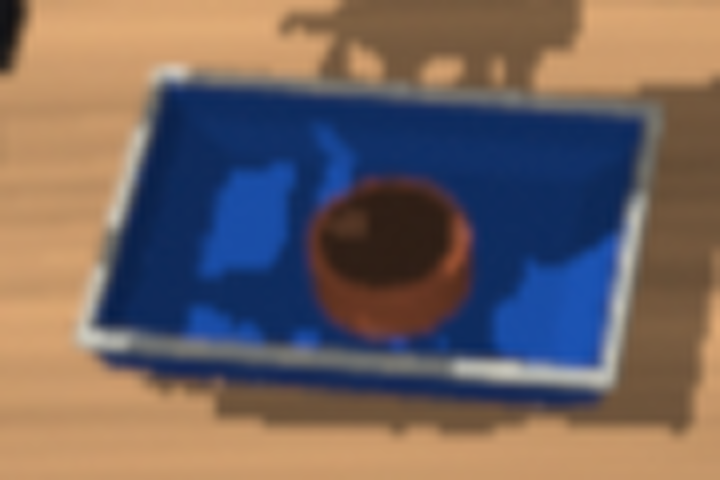

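```bash
cat >> h.py <<'E'
CS=np.array([570.1,3.7]); CT=np.array([565.8,2.7])
def corn(o,C,uv,z,names='quad'):
    P=to_stand(C,TH,cast(o,uv,z)[:,:2]*1000); m=P.mean(0)
    # order RL(rear,-x) FL FR RR
    ang=[np.degrees(np.arctan2(*(P[1]-P[0]))),np.degrees(np.arctan2(*(P[2]-P[3])))]
    ang2=[-np.degrees(np.arctan2(*((P[3]-P[0])[::-1]))),-np.degrees(np.arctan2(*((P[2]-P[1])[::-1])))]
    print('centre',m.round(1),'yaw(cw+) long',np.round(ang,1),'short',np.round(ang2,1)); return P
E
python3 -c "
from h import *
d=pickle.load(open('s7.pkl','rb')); s=d['scene']
uv=np.array([(155,68),(662,102),(613,391),(76,345)])/8+[180,195]-.5
print(corn(s,CS,uv,.03))
print('disc',to_stand(CS,TH,cast(s,np.array((390,234))/8+[180,195]-.5,.023)[:,:2]*1000))"
```

```text
centre [ -50.8 -256.3] yaw(cw+) long [2.4 3.4] short [2.4 2.7]
[[-112.29319695 -335.397507  ]
 [-105.54218277 -172.03372868]
 [  12.20676575 -177.51653992]
 [   2.50709365 -340.10953527]]
disc [[ -52.01247863 -252.81928024]]
```

Call:
{"op": "move_arm", "data": {
  "turn": [
    [0,0,0],
    [0,0,0],
    [0,0,0],
    [0,0,0],
    [0,0,0],
    [0,0,0]
  ],
  "dp": [
    [0,0.18,0.3],
    [0,0,0.7],
    [0,0,0.8],
    [0,0,0.5],
    [0,0,0.1],
    [0,0,0]
  ],
  "jaw": [0,0,0,0,0,0]
}}

```text
clock: 10.22
tool_pos: [0.4902, -0.3675, 0.0127]
eef_rot: [0.733, 0.68, -0.0, -0.001]
contact_force: [0.3, 0.0, 0.4]
opening: 0.5
```

Call:
{"op": "move_arm", "data": {
  "turn": [
    [0,0,0],
    [0,0,0],
    [0,0,0],
    [0,0,0],
    [0,0,0],
    [0,0,0],
    [0,0,0],
    [0,0,0],
    [0,0,0],
    [0,0,0]
  ],
  "dp": [
    [0.3,0,0],
    [0.3,0,0],
    [0.2,0,0],
    [0.12,0,0],
    [0.12,0,0],
    [0.12,0,0],
    [0.12,0,0],
    [0.12,0,0],
    [0.12,0,0],
    [0.12,0,0]
  ],
  "jaw": [0,0,0,0,0,0,0,0,0,0]
}}

```text
clock: 11.05
tool_pos: [0.4945, -0.3275, 0.014]
eef_rot: [0.733, 0.68, -0.0, 0.001]
contact_force: [0.2, -3.5, 3.0]
opening: 0.497
```

```bash
python3 -c "
from h import *
snap(8,('wrist','scene')); go(-50,-306,13)
d=pickle.load(open('s8.pkl','rb'));s=d['scene']; cv2.imwrite('pics/d8.png',cv2.resize(s['frame'][190:255,180:280],None,fx=8,fy=8,interpolation=cv2.INTER_CUBIC))"
```

```text
t 11.15 stand xy [ -49.1 -334.1] z 13.8 yaw 0.01 tilt 0.03 F [ 1.1 -1.6  1.2] op 0.50
turn z total units 0.0000
now-frame dp [ 1.124 -0.036  0.031] ; after-turn dp [ 1.124 -0.037  0.031]
```

View pics/wrist8.png

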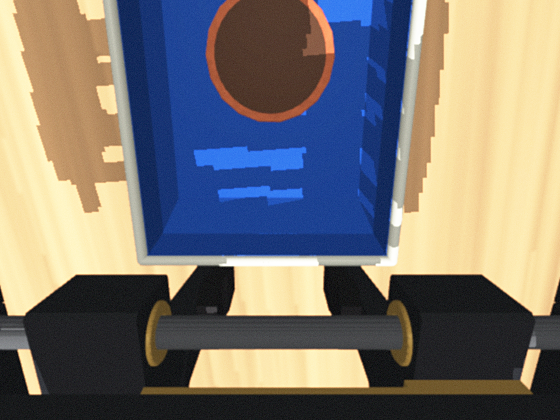

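View pics/d8.png

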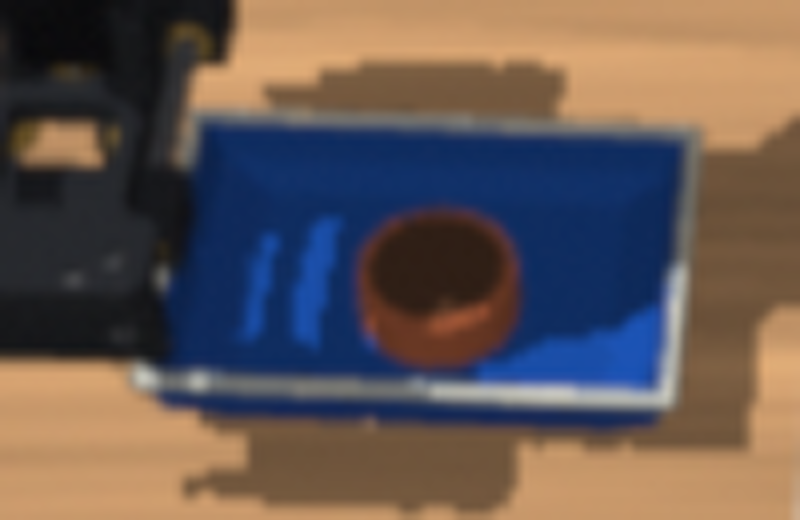

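```bash
python3 -c "
from h import *
d=pickle.load(open('s8.pkl','rb')); s=d['scene']
uv=np.array([(198,108),(702,127),(677,411),(133,385)])/8+[180,190]-.5
print(corn(s,CS,uv,.03))
print('disc',to_stand(CS,TH,cast(s,np.array((438,263))/8+[180,190]-.5,.023)[:,:2]*1000))
o=d['wrist']
P=to_stand(C0,TH,cast(o,[(137,265),(397,265)],.03)[:,:2]*1000); print('w',P,P.mean(0))
print('disc w',to_stand(C0,TH,cast(o,(270,53),.023)[:,:2]*1000))"
```

```text
centre [ -55.1 -240.9] yaw(cw+) long [0.1 0.7] short [ 0.7 -0.4]
[[-112.97825822 -321.65402763]
 [-112.69312583 -159.78411282]
 [   3.66294199 -159.06291867]
 [   1.66930413 -323.02919919]]
disc [[ -57.25844173 -238.46050684]]
w [[-112.03461539 -324.75003351]
 [   2.47083248 -325.03656681]] [ -54.78189145 -324.89330016]
disc w [[ -52.8118438  -238.76440095]]
```

Call:
{"op": "move_arm", "data": {
  "turn": [
    [0,0,0],
    [0,0,0],
    [0,0,0],
    [0,0,0],
    [0,0,0],
    [0,0,0],
    [0,0,0],
    [0,0,0],
    [0,0,0],
    [0,0,0]
  ],
  "dp": [
    [0.12,0.015,0],
    [0.12,0.015,0],
    [0.12,0.015,0],
    [0.12,0.015,0],
    [0.12,0.015,0],
    [0.12,0.015,0],
    [0.12,0.015,0],
    [0.12,0.015,0],
    [0.12,0.015,0],
    [0,0,0]
  ],
  "jaw": [0,0,0,0,0,0,0,0,0,0]
}}

```text
clock: 11.98
tool_pos: [0.4999, -0.2989, 0.0136]
eef_rot: [0.733, 0.681, 0.0, -0.0]
contact_force: [-1.1, -0.4, 0.4]
opening: 0.498
```

```bash
python3 -c "
from h import *
snap(9,('wrist','scene')); go(-50,-300,13)
d=pickle.load(open('s9.pkl','rb'));s=d['scene']; cv2.imwrite('pics/d9.png',cv2.resize(s['frame'][190:255,195:295],None,fx=8,fy=8,interpolation=cv2.INTER_CUBIC))"
```

```text
t 12.08 stand xy [ -45.4 -306.5] z 13.6 yaw 0.01 tilt 0.09 F [ 0.3 -0.1  0.4] op 0.50
turn z total units 0.0000
now-frame dp [ 0.259 -0.183  0.023] ; after-turn dp [ 0.259 -0.183  0.023]
```

View pics/d9.png

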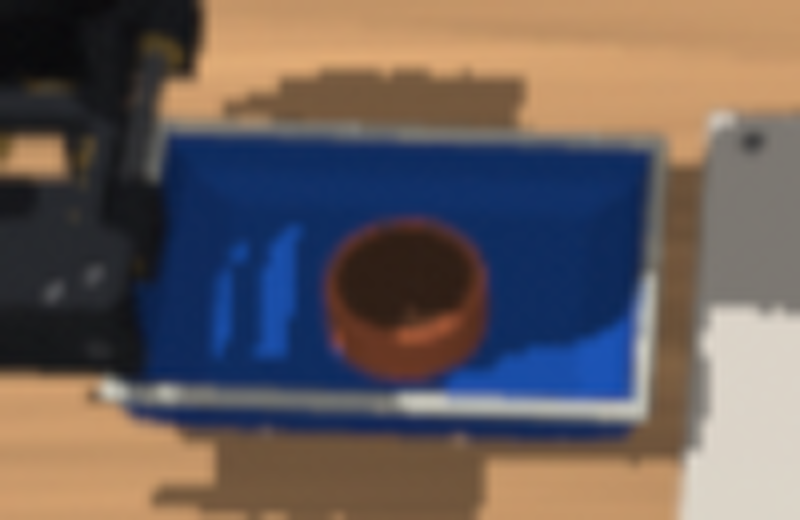

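View pics/wrist9.png

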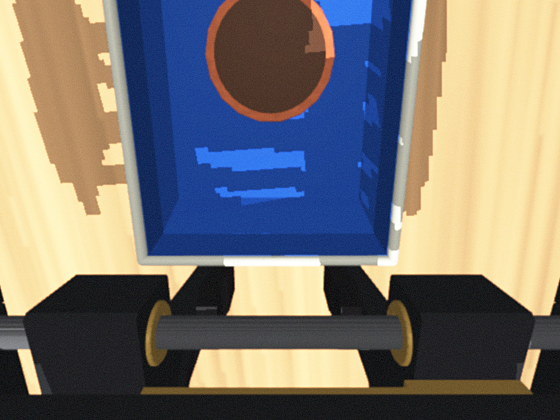

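```bash
python3 -c "
from h import *
d=pickle.load(open('s9.pkl','rb')); s=d['scene']
uv=np.array([(162,119),(666,136),(647,422),(100,392)])/8+[195,190]-.5
print(corn(s,CS,uv,.03))
print('disc',to_stand(CS,TH,cast(s,np.array((406,272))/8+[195,190]-.5,.023)[:,:2]*1000))
o=d['wrist']
P=to_stand(C0,TH,cast(o,[(137,265),(397,265)],.03)[:,:2]*1000); print('w',P,P.mean(0))
print('disc w',to_stand(C0,TH,cast(o,(270,53),.023)[:,:2]*1000))"
```

```text
centre [ -52.5 -213.8] yaw(cw+) long [-0.2  1.2] short [ 1.2 -0.4]
[[-109.51036888 -294.10444012]
 [-110.10670125 -132.77170755]
 [   6.54587811 -131.9331137 ]
 [   3.08068996 -296.53333201]]
disc [[ -54.91394554 -210.71628046]]
w [[-108.56762988 -295.87515114]
 [   5.67614005 -295.92549535]] [ -51.44574492 -295.90032324]
disc w [[ -49.62009131 -209.91758109]]
```

Call:
{"op": "move_arm", "data": {
  "turn": [
    [0,0,0],
    [0,0,0],
    [0,0,0],
    [0,0,0],
    [0,0,0],
    [0,0,0],
    [0,0,0],
    [0,0,0],
    [0,0,0],
    [0,0,0]
  ],
  "dp": [
    [0.12,0.01,0],
    [0.12,0.01,0],
    [0.12,0.01,0],
    [0.12,0.01,0],
    [0.12,0.01,0],
    [0.12,0.01,0],
    [0.1,0.01,0],
    [0.1,0,0],
    [0.1,0,0],
    [0.1,0,0]
  ],
  "jaw": [0,0,0,0,0,0,0,0,0,0]
}}

```text
clock: 12.92
tool_pos: [0.5032, -0.2742, 0.0138]
eef_rot: [0.733, 0.68, -0.001, 0.001]
contact_force: [-1.1, -5.8, -0.9]
opening: 0.503
```

```bash
python3 -c "
from h import *
snap(10,('wrist','scene')); go(-45,-250,13)
d=pickle.load(open('s10.pkl','rb'));s=d['scene']; cv2.imwrite('pics/d10.png',cv2.resize(s['frame'][190:255,205:305],None,fx=8,fy=8,interpolation=cv2.INTER_CUBIC))"
```

```text
t 13.02 stand xy [ -44.  -281.1] z 13.8 yaw -0.09 tilt 0.11 F [ 0.1 -3.9 -0.8] op 0.50
turn z total units -0.0002
now-frame dp [ 1.242 -0.043  0.031] ; after-turn dp [ 1.242 -0.041  0.031]
```

View pics/d10.png

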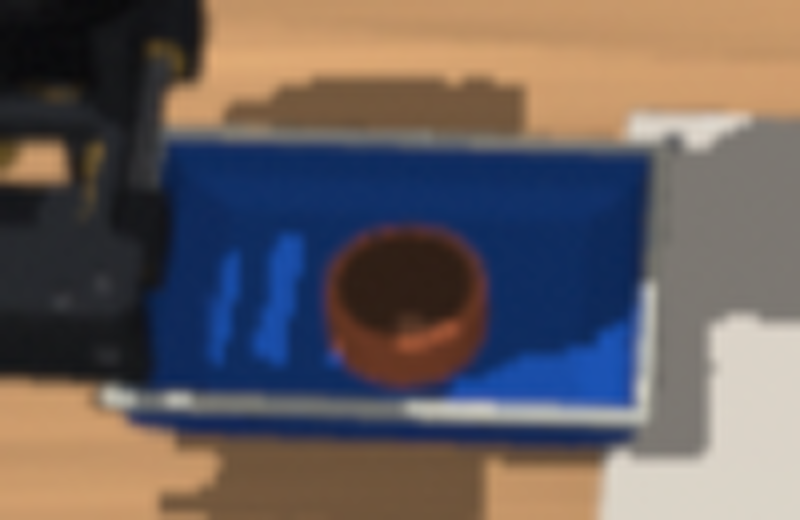

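View pics/wrist10.png

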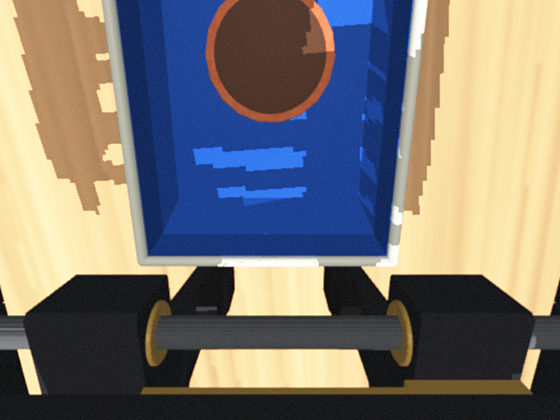

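Call:
{"op": "move_arm", "data": {
  "turn": [
    [0,0,0],
    [0,0,0],
    [0,0,0],
    [0,0,0],
    [0,0,0],
    [0,0,0],
    [0,0,0]
  ],
  "dp": [
    [0.1,0,0],
    [0.1,0,0],
    [0.1,0,0],
    [0.1,0,0],
    [0.1,0,0],
    [0.1,0,0],
    [0.1,0,0]
  ],
  "jaw": [0,0,0,0,0,0,0]
}}

```text
clock: 13.6
tool_pos: [0.505, -0.2548, 0.0139]
eef_rot: [0.733, 0.68, 0.0, 0.0]
contact_force: [0.7, -2.5, -0.7]
opening: 0.499
```

```bash
python3 -c "
from h import *
snap(11,('wrist','scene')); go(-45,-211,13)
d=pickle.load(open('s11.pkl','rb'));s=d['scene']; cv2.imwrite('pics/d11.png',cv2.resize(s['frame'][185:250,215:315],None,fx=8,fy=8,interpolation=cv2.INTER_CUBIC))"
```

```text
t 13.70 stand xy [ -43.6 -261. ] z 13.8 yaw 0.03 tilt 0.07 F [ 0.1 -0.7 -0.7] op 0.50
turn z total units 0.0001
now-frame dp [ 1.999 -0.055  0.035] ; after-turn dp [ 1.999 -0.056  0.035]
```

View pics/d11.png

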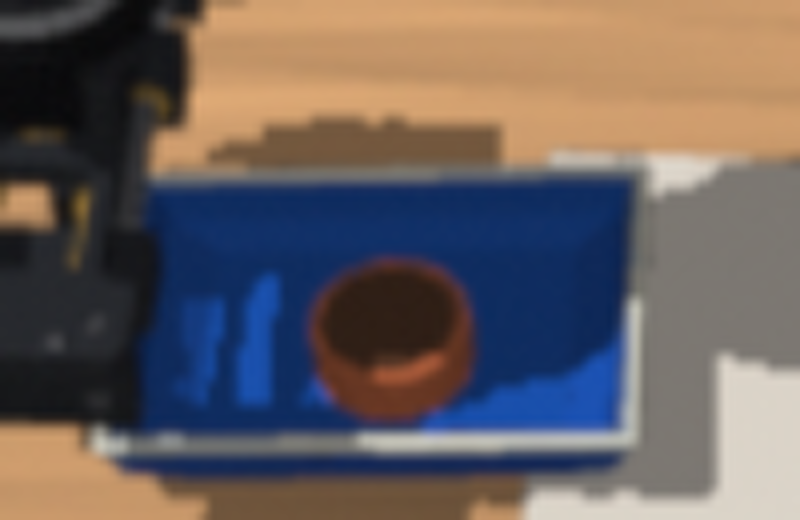

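View pics/wrist11.png

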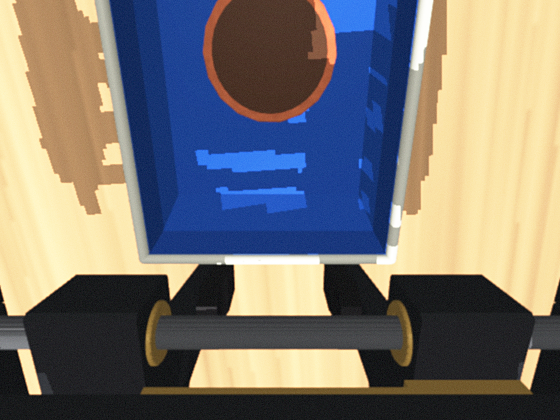

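Call:
{"op": "move_arm", "data": {
  "turn": [
    [0,0,0],
    [0,0,0],
    [0,0,0],
    [0,0,0],
    [0,0,0],
    [0,0,0],
    [0,0,0],
    [0,0,0],
    [0,0,0],
    [0,0,0]
  ],
  "dp": [
    [0.1,0,0],
    [0.1,0,0],
    [0.1,0,0],
    [0.1,0,0],
    [0.1,0,0],
    [0.1,0,0],
    [0.1,0,0],
    [0.1,0,0],
    [0.1,0,0],
    [0.1,0,0]
  ],
  "jaw": [0,0,0,0,0,0,0,0,0,0]
}}

```text
clock: 14.53
tool_pos: [0.5067, -0.23, 0.0137]
eef_rot: [0.733, 0.68, -0.0, 0.0]
contact_force: [0.1, -2.9, -1.8]
opening: 0.501
```

Call:
{"op": "move_arm", "data": {
  "turn": [
    [0,0,0],
    [0,0,0],
    [0,0,0],
    [0,0,0],
    [0,0,0],
    [0,0,0],
    [0,0,0],
    [0,0,0]
  ],
  "dp": [
    [0.1,0,0],
    [0.1,0,0],
    [0.1,0,0],
    [0.1,0,0],
    [0.1,0,0],
    [0.1,0,0],
    [0.1,0,0],
    [0.1,0,0]
  ],
  "jaw": [0,0,0,0,0,0,0,0]
}}

```text
clock: 15.2
tool_pos: [0.5082, -0.2103, 0.0138]
eef_rot: [0.733, 0.68, -0.0, 0.0]
contact_force: [-0.2, -4.6, 0.7]
opening: 0.498
```

```bash
python3 -c "
from h import *
snap(12,('wrist','scene')); go(-45,-211,13)
d=pickle.load(open('s12.pkl','rb'));s=d['scene']; cv2.imwrite('pics/d12.png',cv2.resize(s['frame'][180:255,235:335],None,fx=8,fy=8,interpolation=cv2.INTER_CUBIC))"
```

```text
t 15.30 stand xy [ -43.7 -216.6] z 13.8 yaw 0.00 tilt 0.03 F [-0.7 -1.6  2. ] op 0.50
turn z total units 0.0000
now-frame dp [ 0.222 -0.052  0.031] ; after-turn dp [ 0.222 -0.052  0.031]
```

View pics/d12.png

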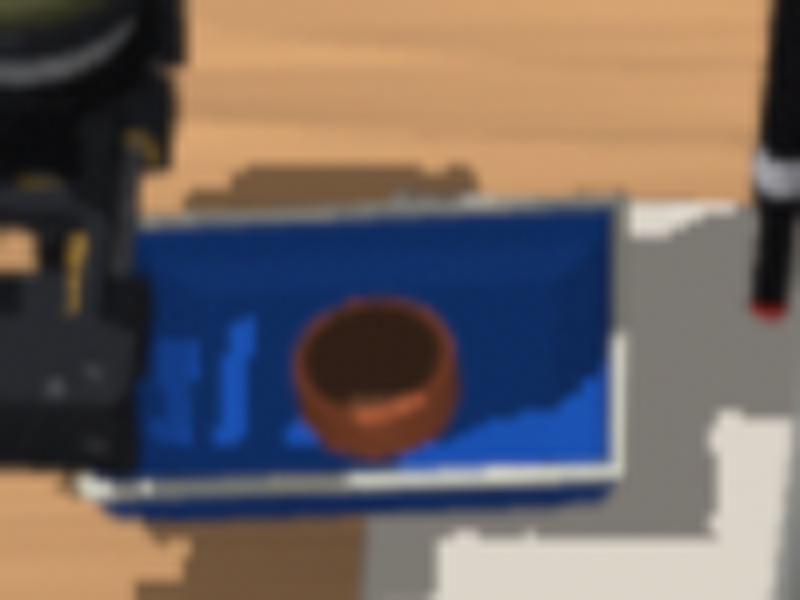

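View pics/wrist12.png

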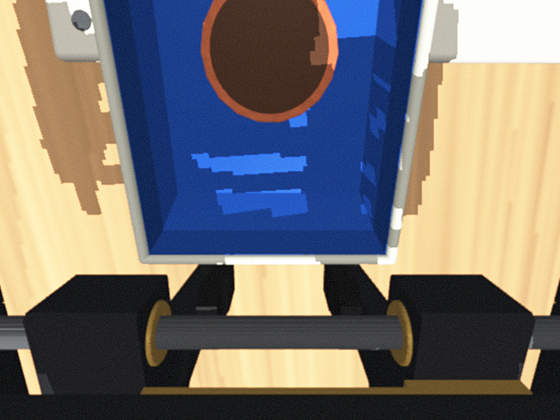

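Call:
{"op": "move_arm", "data": {
  "turn": [
    [0,0,0],
    [0,0,0],
    [0,0,0],
    [0,0,0],
    [0,0,0],
    [0,0,0],
    [0,0,0]
  ],
  "dp": [
    [0.1,0,0],
    [0.1,0,0],
    [0.1,0,0],
    [0.1,0,0],
    [0.1,0,0],
    [0.1,0,0],
    [0.1,0,0]
  ],
  "jaw": [0,0,0,0,0,0,0]
}}

```text
clock: 15.88
tool_pos: [0.5095, -0.193, 0.0138]
eef_rot: [0.733, 0.68, -0.0, 0.0]
contact_force: [-0.5, -5.3, 2.7]
opening: 0.502
```

```bash
python3 -c "
from h import *
snap(13,('wrist','scene')); go(-45,-195,13)
d=pickle.load(open('s13.pkl','rb'));s=d['scene']; cv2.imwrite('pics/d13.png',cv2.resize(s['frame'][180:255,240:340],None,fx=8,fy=8,interpolation=cv2.INTER_CUBIC))"
```

```text
t 15.98 stand xy [ -43.7 -199.2] z 13.8 yaw -0.00 tilt 0.02 F [-0.3 -3.4  2.1] op 0.50
turn z total units -0.0000
now-frame dp [ 0.168 -0.052  0.033] ; after-turn dp [ 0.168 -0.052  0.033]
```

View pics/d13.png

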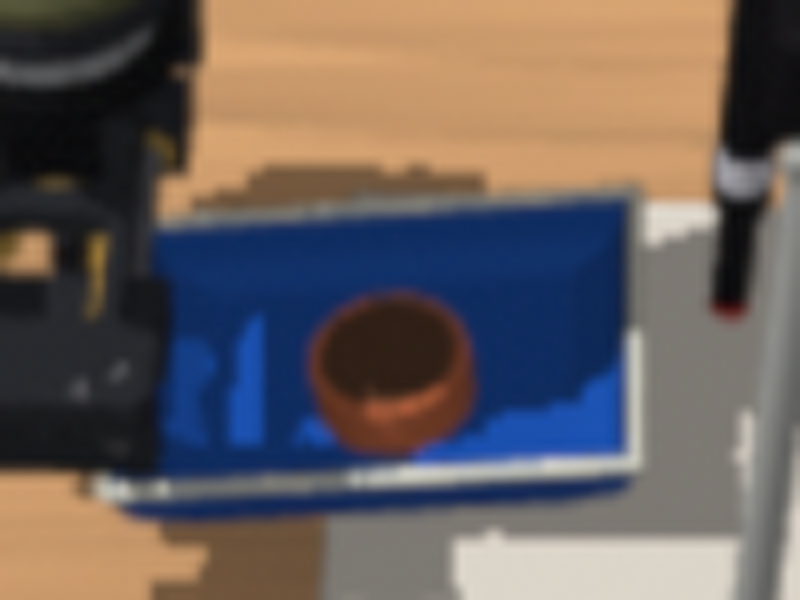

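Call:
{"op": "move_arm", "data": {
  "turn": [
    [0,0,0],
    [0,0,0],
    [0,0,0],
    [0,0,0],
    [0,0,0],
    [0,0,0],
    [0,0,0],
    [0,0,0]
  ],
  "dp": [
    [0,0,-0.04],
    [0,0,-0.05],
    [0,0,-0.05],
    [-0.01,0,-0.05],
    [-0.01,0,-0.05],
    [-0.02,0,-0.04],
    [-0.02,0,-0.04],
    [-0.02,0,0]
  ],
  "jaw": [0,0,0,0,0,0,0,0]
}}

```text
clock: 16.65
tool_pos: [0.5095, -0.1949, 0.0219]
eef_rot: [0.733, 0.68, 0.0, 0.0]
contact_force: [-0.1, 0.2, 0.3]
opening: 0.504
```

```bash
python3 -c "
from h import *
snap(14,('wrist','scene')); go(-45,-195,13)
d=pickle.load(open('s14.pkl','rb'));s=d['scene']; cv2.imwrite('pics/d14.png',cv2.resize(s['frame'][180:255,240:340],None,fx=8,fy=8,interpolation=cv2.INTER_CUBIC))"
```

```text
t 16.75 stand xy [ -43.8 -202. ] z 21.7 yaw -0.06 tilt 0.01 F [ 1.  -0.5  0.1] op 0.50
turn z total units -0.0002
now-frame dp [ 0.281 -0.047  0.35 ] ; after-turn dp [ 0.281 -0.047  0.35 ]
```

View pics/d14.png

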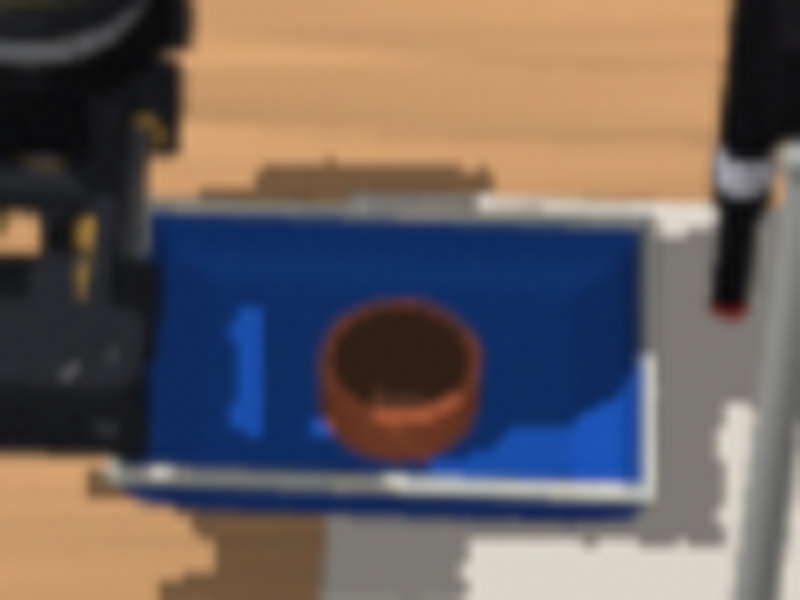

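View pics/wrist14.png

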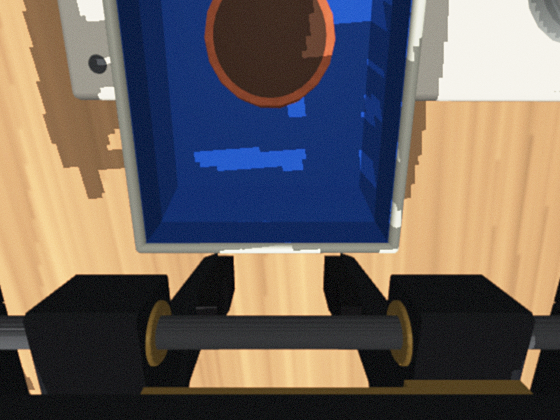

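```bash
python3 -c "
from h import *
d=pickle.load(open('s14.pkl','rb')); s=d['scene']
q=lambda p: np.array(p)/8+[240,180]-.5
print(corn(s,CS,q([(152,199),(659,213),(656,501),(104,477)]),.038))
print('disc',to_stand(CS,TH,cast(s,q((402,353)),.031)[:,:2]*1000))
print('tip',to_stand(CS,TH,cast(s,q((729,310)),.056)[:,:2]*1000), 'expected px',(proj(s,np.r_[CS-50*np.array([np.cos(TH),np.sin(TH)]),56]/1000)+.5-[240,180])*8)
o=d['wrist']
P=to_stand(C0,TH,cast(o,[(135,251),(399,252)],.038)[:,:2]*1000); print('w',P,P.mean(0))
print('disc w',to_stand(C0,TH,cast(o,(270,37),.031)[:,:2]*1000))"
```

```text
centre [ -51.  -102.8] yaw(cw+) long [-0.7  0.4] short [2.5 0.8]
[[-107.60089732 -181.476558  ]
 [-109.52146655  -20.83954165]
 [   7.2100539   -22.40847218]
 [   6.1020451  -186.35791997]]
disc [[-53.03727464 -99.9277452 ]]
tip [[-53.49773728  -1.09133069]] expected px [[732.82333489 318.78419078]]
w [[-106.92361671 -184.80540111]
 [   7.84717233 -185.50005849]] [ -49.53822219 -185.1527298 ]
disc w [[-47.65397495 -99.87861977]]
```

Call:
{"op": "move_arm", "data": {
  "turn": [
    [0,0,0],
    [0,0.0139,0],
    [0,0.0139,0],
    [0,0.0139,0],
    [0,0,0]
  ],
  "dp": [
    [-0.12,0,0],
    [0,0,0],
    [0,0,0],
    [0,0,0],
    [0,0,0]
  ],
  "jaw": [0,0,0,0,0]
}}

```text
clock: 17.17
tool_pos: [0.507, -0.2054, 0.02]
eef_rot: [0.731, 0.67, 0.096, -0.089]
contact_force: [-0.3, -1.4, -0.8]
opening: 0.5
```

```bash
python3 -c "
from h import *
snap(15,('wrist','scene')); go(-44,-180,24)"
```

```text
t 17.27 stand xy [ -44.4 -206.3] z 21.1 yaw -0.27 tilt 14.96 F [-0.4  0.3 -0.6] op 0.50
turn z total units -0.0007
now-frame dp [1.044 0.013 0.16 ] ; after-turn dp [1.044 0.017 0.16 ]
```

View pics/wrist15.png

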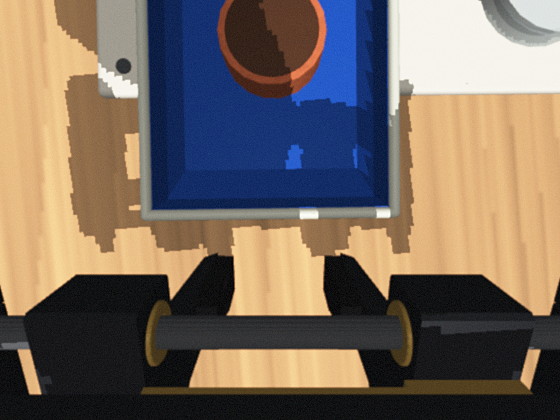

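View pics/scene15.png

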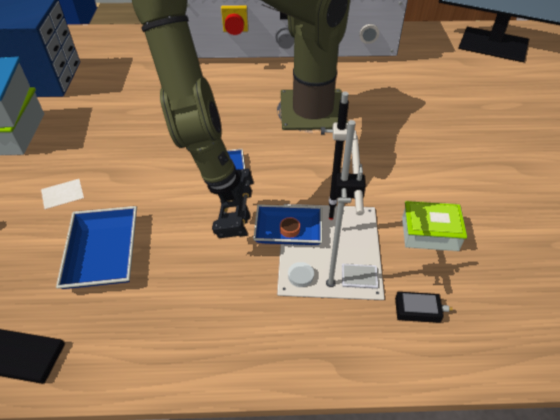

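Call:
{"op": "move_arm", "data": {
  "turn": [
    [0,0,0],
    [0,0,0],
    [0,0,0],
    [0,0,0],
    [0,0,0],
    [0,0,0],
    [0,0,0],
    [0,0,0],
    [0,0,0],
    [0,0,0]
  ],
  "dp": [
    [0.116,0,0.01],
    [0.116,0,0.01],
    [0.116,0,0.02],
    [0.116,0,0.03],
    [0.116,0,0.031],
    [0.116,0,0.031],
    [0.116,0,0.031],
    [0.116,0,0.031],
    [0.116,0,0.031],
    [0.116,0,0.031]
  ],
  "jaw": [0,0,0,0,0,0,0,0,0,0]
}}

```text
clock: 18.1
tool_pos: [0.5113, -0.1681, 0.023]
eef_rot: [0.727, 0.674, 0.096, -0.089]
contact_force: [-0.4, -2.9, 1.2]
opening: 0.499
```

```bash
python3 -c "
from h import *
snap(16,('wrist','scene')); go(-44,-91,24)
d=pickle.load(open('s16.pkl','rb'));s=d['scene']; cv2.imwrite('pics/d16.png',cv2.resize(s['frame'][180:255,250:350],None,fx=8,fy=8,interpolation=cv2.INTER_CUBIC))"
```

```text
t 18.20 stand xy [ -43.8 -174.1] z 23.1 yaw 0.01 tilt 15.07 F [ 0.7 -1.1 -0.1] op 0.50
turn z total units 0.0000
now-frame dp [ 3.217 -0.005  0.829] ; after-turn dp [ 3.217 -0.006  0.829]
```

View pics/wrist16.png

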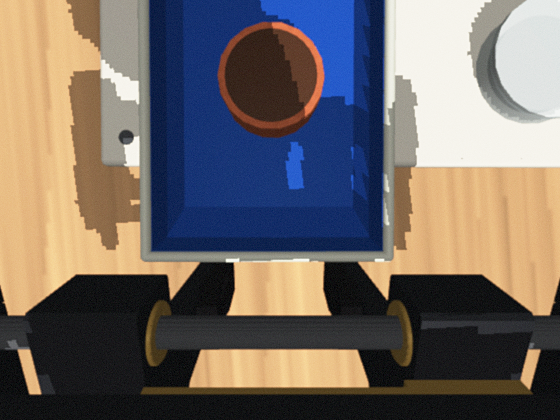

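View pics/d16.png

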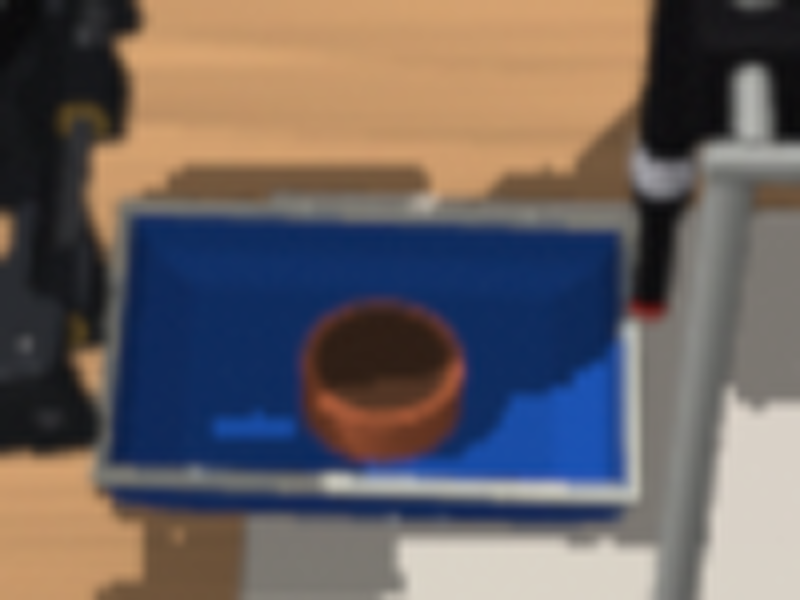

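```bash
cat >> h.py <<'E'
def meas(tag,off,cn,dc,tip,wd):
    d=pickle.load(open(f's{tag}.pkl','rb')); s=d['scene']; q=lambda p: np.array(p)/8+off-.5
    corn(s,CS,q(cn),.038)
    print('disc',to_stand(CS,TH,cast(s,q(dc),.031)[:,:2]*1000),'tip',to_stand(CS,TH,cast(s,q(tip),.056)[:,:2]*1000))
    print('disc w',to_stand(C0,TH,cast(d['wrist'],wd,.031)[:,:2]*1000))
E
python3 -c "
from h import *
meas(16,[250,180],[(119,201),(636,213),(640,502),(94,481)],(383,355),(649,308),(270,75))"
```

```text
centre [-51.2 -84.6] yaw(cw+) long [-1.  0.] short [-0.5  0.3]
disc [[-53.14966833 -81.11067013]] tip [[-54.30915871  -1.07669164]]
disc w [[-48.43722249 -81.98101795]]
```

Call:
{"op": "move_arm", "data": {
  "turn": [
    [0,0,0],
    [0,0,0],
    [0,0,0],
    [0,0,0],
    [0,0,0],
    [0,0,0],
    [0,0,0],
    [0,0,0],
    [0,0,0],
    [0,0,0]
  ],
  "dp": [
    [0.116,0,0.031],
    [0.116,0,0.031],
    [0.116,0,0.031],
    [0.116,0,0.031],
    [0.116,0,0.031],
    [0.116,0,0.031],
    [0.116,0,0.031],
    [0.116,0,0.031],
    [0.116,0,0.031],
    [0.116,0,0.031]
  ],
  "jaw": [0,0,0,0,0,0,0,0,0,0]
}}

```text
clock: 19.03
tool_pos: [0.5135, -0.1379, 0.023]
eef_rot: [0.727, 0.674, 0.096, -0.089]
contact_force: [-1.0, -1.7, -1.4]
opening: 0.502
```

```bash
python3 -c "
from h import *
snap(17,('wrist','scene')); go(-44,-91,24)
d=pickle.load(open('s17.pkl','rb'));s=d['scene']; cv2.imwrite('pics/d17.png',cv2.resize(s['frame'][180:255,260:360],None,fx=8,fy=8,interpolation=cv2.INTER_CUBIC))"
```

```text
t 19.13 stand xy [ -43.8 -144. ] z 23.2 yaw 0.03 tilt 15.06 F [ 0.5 -0.1  0.6] op 0.50
turn z total units 0.0001
now-frame dp [ 2.055 -0.008  0.521] ; after-turn dp [ 2.055 -0.009  0.521]
```

View pics/wrist17.png

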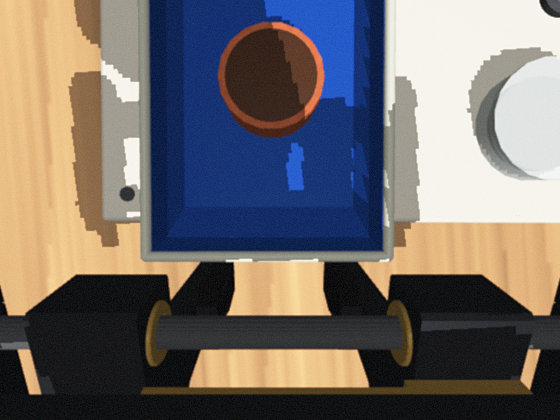

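View pics/d17.png

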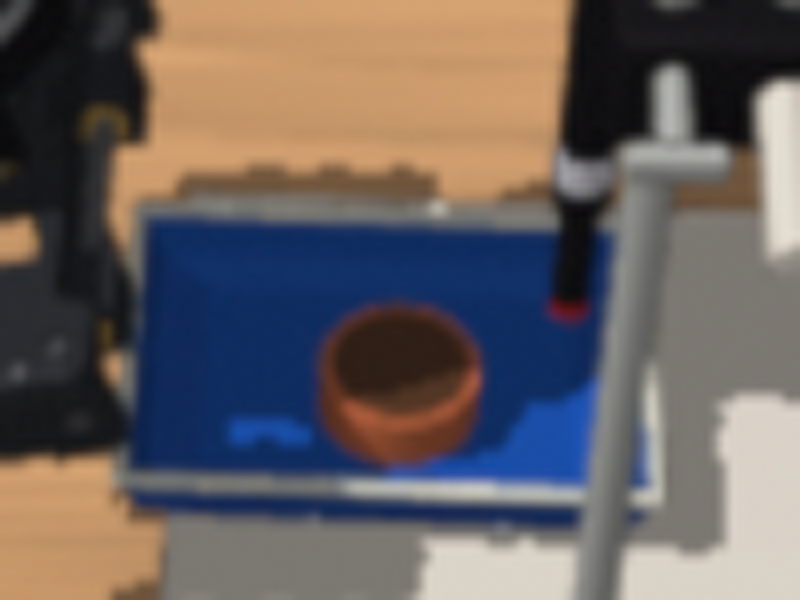

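Call:
{"op": "move_arm", "data": {
  "turn": [
    [0,0,0],
    [0,0,0],
    [0,0,0],
    [0,0,0],
    [0,0,0],
    [0,0,0],
    [0,0,0],
    [0,0,0],
    [0,0,0],
    [0,0,0]
  ],
  "dp": [
    [0.116,0,0.031],
    [0.116,0,0.031],
    [0.116,0,0.031],
    [0.116,0,0.031],
    [0.116,0,0.031],
    [0.116,0,0.031],
    [0.116,0,0.031],
    [0.116,0,0.031],
    [0.116,0,0.031],
    [0.116,0,0.031]
  ],
  "jaw": [0,0,0,0,0,0,0,0,0,0]
}}

```text
clock: 19.97
tool_pos: [0.5158, -0.1081, 0.0231]
eef_rot: [0.727, 0.674, 0.096, -0.089]
contact_force: [-0.0, -2.6, 0.6]
opening: 0.501
```

Call:
{"op": "move_arm", "data": {
  "turn": [
    [0,0,0],
    [0,0,0],
    [0,0,0],
    [0,0,0],
    [0,0,0]
  ],
  "dp": [
    [0.116,0,0.031],
    [0.116,0,0.031],
    [0.116,0,0.031],
    [0.116,0,0.031],
    [0,0,0]
  ],
  "jaw": [0,0,0,0,0]
}}

```text
clock: 20.38
tool_pos: [0.5168, -0.0951, 0.0232]
eef_rot: [0.726, 0.675, 0.096, -0.089]
contact_force: [0.6, -1.1, 0.5]
opening: 0.503
```

```bash
python3 -c "
from h import *
snap(18); go(-44,-91,24)
d=pickle.load(open('s18.pkl','rb'));s=d['scene']; cv2.imwrite('pics/d18.png',cv2.resize(s['frame'][180:255,280:380],None,fx=8,fy=8,interpolation=cv2.INTER_CUBIC))"
```

```text
t 20.53 stand xy [ -43.8 -102.2] z 23.2 yaw 0.01 tilt 15.07 F [-0.7 -0.3  1. ] op 0.50
turn z total units 0.0000
now-frame dp [ 0.441 -0.008  0.085] ; after-turn dp [ 0.441 -0.008  0.085]
```

View pics/wrist18.png

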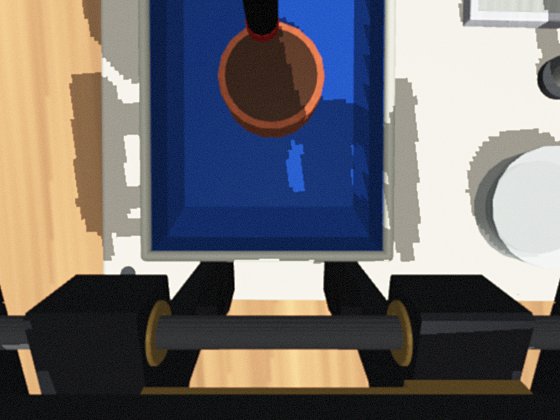

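View pics/d18.png

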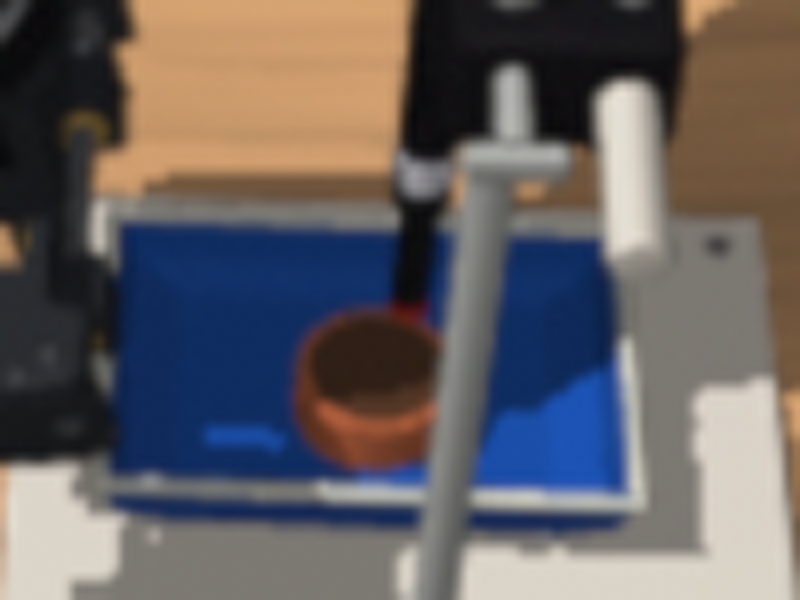

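View pics/scene18.png

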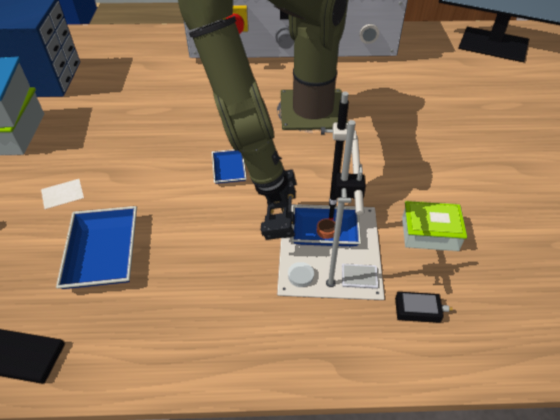

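View pics/top18.png

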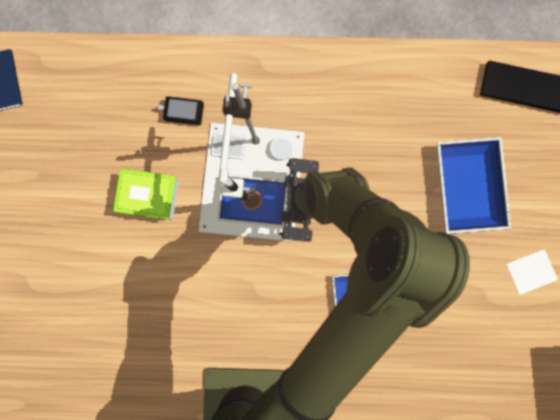

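```bash
python3 -c "
from h import *
meas(18,[280,180],[(108,200),(628,218),(643,513),(80,488)],(376,361),(409,310),(271,75))
d=pickle.load(open('s18.pkl','rb')); w=d['wrist']
print('tip lowest edge w',to_stand(C0,TH,cast(w,[(263,39),(248,30),(278,30)],.056)[:,:2]*1000))
cv2.imwrite('pics/w18z.png',cv2.resize(w['frame'][0:150,190:350],None,fx=5,fy=5,interpolation=cv2.INTER_CUBIC))"
```

```text
centre [-52.5 -13.4] yaw(cw+) long [-0.1  0.5] short [2.1 1.1]
disc [[-54.24580447  -9.34207313]] tip [[-53.49773728  -1.09133069]]
disc w [[-48.12717604  -8.6808797 ]]
tip lowest edge w [[-50.65571111  -4.87947156]
 [-56.491669    -1.4119557 ]
 [-44.80833292  -1.4189355 ]]
```

View pics/w18z.png

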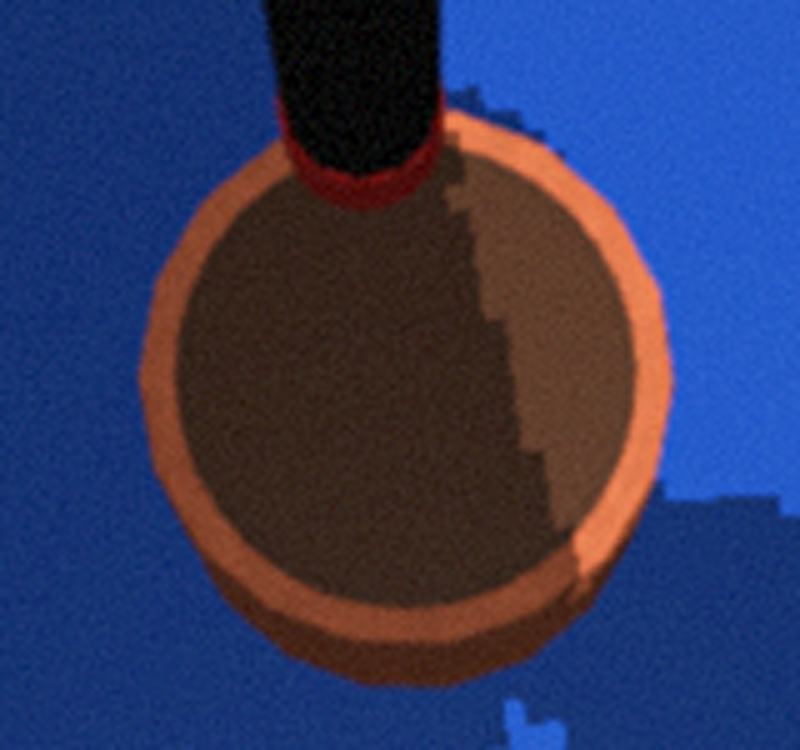

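Call:
{"op": "move_arm", "data": {
  "turn": [
    [0,0,0],
    [0,0,0],
    [0,0,0],
    [0,0,0],
    [0,0,0]
  ],
  "dp": [
    [0.087,-0.005,0.023],
    [0.087,-0.005,0.023],
    [0.087,-0.005,0.023],
    [0.087,-0.005,0.023],
    [0,0,0]
  ],
  "jaw": [0,0,0,0,0]
}}

```text
clock: 20.95
tool_pos: [0.5169, -0.0867, 0.0232]
eef_rot: [0.727, 0.675, 0.096, -0.089]
contact_force: [1.4, -0.6, -0.5]
opening: 0.492
```

```bash
python3 -c "
from h import *
snap(19,('wrist','scene')); go(-44,-91,24)
d=pickle.load(open('s19.pkl','rb'));s=d['scene']; cv2.imwrite('pics/d19.png',cv2.resize(s['frame'][180:255,280:380],None,fx=8,fy=8,interpolation=cv2.INTER_CUBIC))
cv2.imwrite('pics/w19z.png',cv2.resize(d['wrist']['frame'][0:150,190:350],None,fx=5,fy=5,interpolation=cv2.INTER_CUBIC))"
```

```text
t 21.05 stand xy [-44.3 -93.5] z 23.2 yaw -0.01 tilt 15.05 F [-0.2 -0.3 -0.9] op 0.51
turn z total units -0.0000
now-frame dp [ 0.105  0.011 -0.006] ; after-turn dp [ 0.105  0.011 -0.006]
```

View pics/w19z.png

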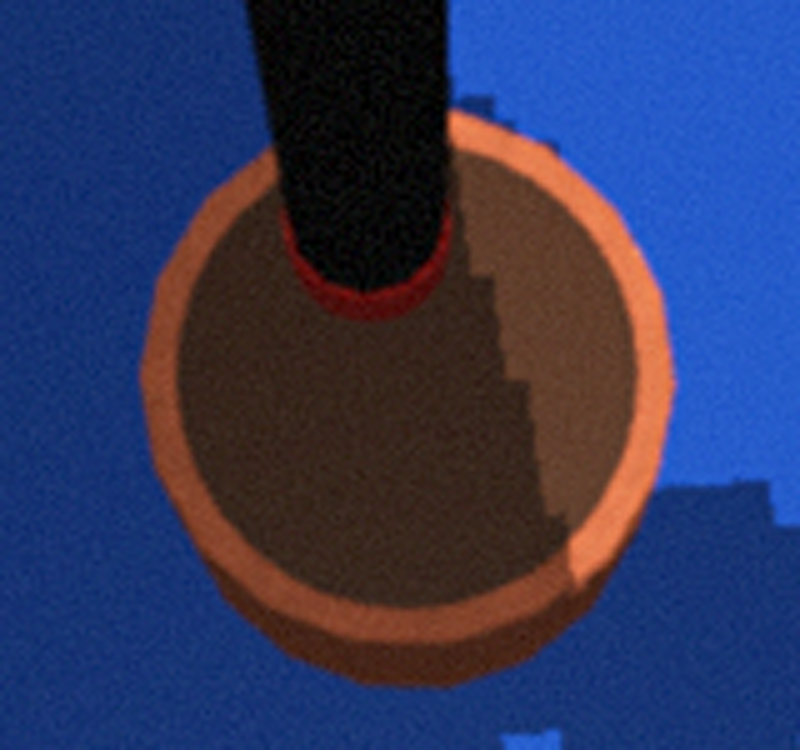

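View pics/d19.png

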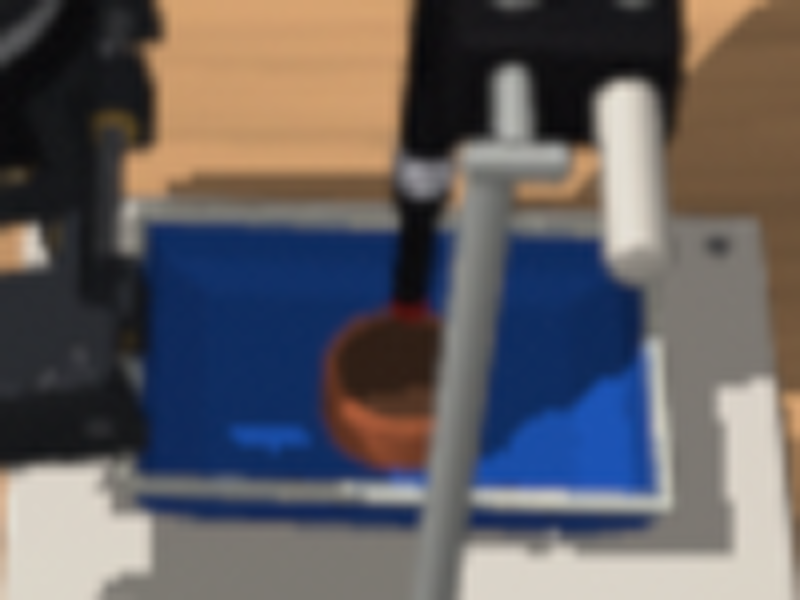

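```bash
python3 -c "
from h import *
meas(19,[280,180],[(136,201),(656,218),(670,513),(108,488)],(404,361),(409,308),(271.0,74.5))
d=pickle.load(open('s19.pkl','rb')); w=d['wrist']
P=to_stand(C0,TH,cast(w,[(263.2,64)],.056)[:,:2]*1000);print('tip w near edge',P,'centre y~',P[0,1]+6*.95)
P=to_stand(C0,TH,cast(w,[(142,260),(394,258)],.038)[:,:2]*1000);print('rear corners',P)"
```

```text
centre [-52.8  -4.9] yaw(cw+) long [-0.3  0.5] short [2.4 1.5]
disc [[-54.67114029  -0.72104078]] tip [[-54.30915871  -1.07669164]]
disc w [[-4.85444126e+01 -2.74972339e-02]]
tip w near edge [[-51.01216052  -6.0888622 ]] centre y~ -0.3888621989795844
rear corners [[-106.72711509  -85.69051935]
 [   6.96052078  -84.91561611]]
```

Both views have the disc under the tip to within about 2.5 mm, so I'm backing the gripper off.

Call:
{"op": "move_arm", "data": {
  "turn": [
    [0,0,0],
    [0,0,0],
    [0,0,0],
    [0,0,0],
    [0,0,0],
    [0,0,0],
    [0,0,0],
    [0,0,0],
    [0,0,0],
    [0,0,0]
  ],
  "dp": [
    [-0.1,0,-0.026],
    [-0.2,0,-0.052],
    [-0.48,0,-0.13],
    [-0.77,0,-0.2],
    [-0.77,0,-0.2],
    [-0.77,0,-0.2],
    [-0.77,0,-0.5],
    [-0.5,0,-0.8],
    [0,0,-0.8],
    [0,0,0]
  ],
  "jaw": [0,0,0,0,0,0,0,0,0,0]
}}

```text
clock: 21.88
tool_pos: [0.509, -0.2145, 0.0675]
eef_rot: [0.728, 0.673, 0.097, -0.086]
contact_force: [0.3, 0.2, -0.4]
opening: 0.501
```

```bash
python3 -c "
from h import *
snap(20); go(-44,-91,24)
d=pickle.load(open('s20.pkl','rb'));s=d['scene']; cv2.imwrite('pics/d20.png',cv2.resize(s['frame'][180:255,280:380],None,fx=8,fy=8,interpolation=cv2.INTER_CUBIC))"
```

```text
t 22.03 stand xy [ -44.7 -217.9] z 64.9 yaw -0.02 tilt 15.04 F [ 0.4 -0.9  0.2] op 0.50
turn z total units -0.0001
now-frame dp [4.477 0.027 2.897] ; after-turn dp [4.477 0.029 2.897]
```

View pics/d20.png

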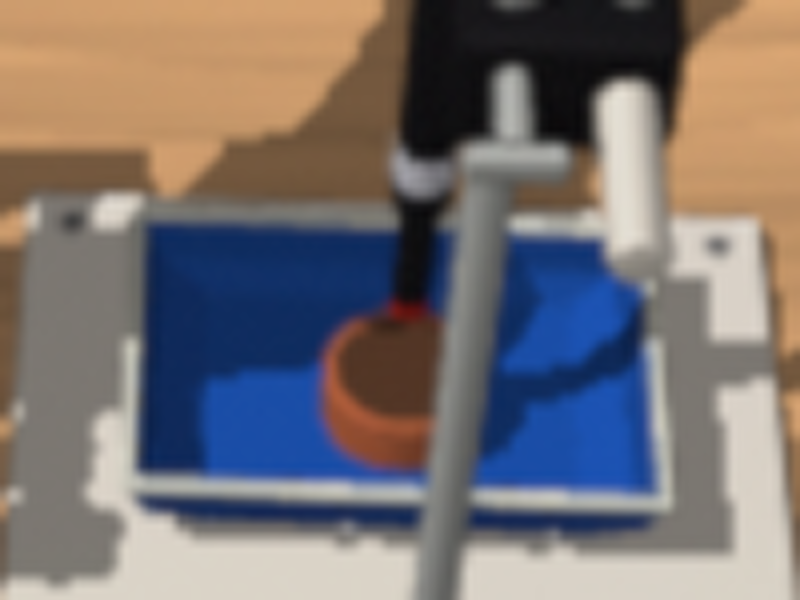

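View pics/top20.png

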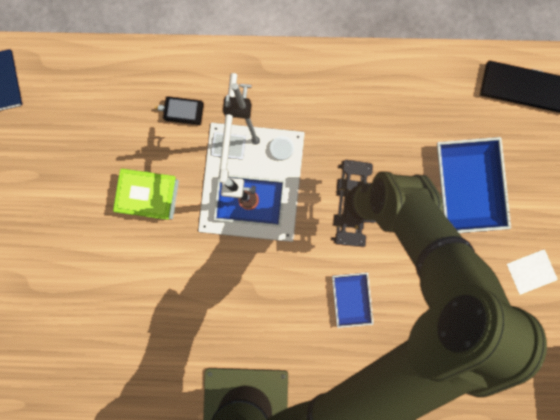

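View pics/wrist20.png

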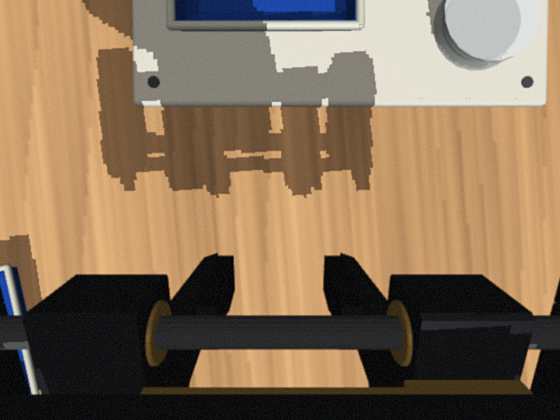

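```bash
python3 -c "
from h import *
meas(20,[280,180],[(138,201),(656,218),(671,513),(124,491)],(404,361),(409,308),(271,75))
d0=pickle.load(open('s0.pkl','rb'));d=pickle.load(open('s20.pkl','rb'))
a,b=d0['top']['frame'],d['top']['frame']
for n,(x,y,w,h) in dict(tub=(110,165,70,58),box=(155,92,50,36),dish=(266,136,30,28),slab=(210,132,20,26)).items():
    t=cv2.cvtColor(a[y:y+h,x:x+w],7-1);s=cv2.cvtColor(b[y-6:y+h+6,x-6:x+w+6],6)
    _,v,_,l=cv2.minMaxLoc(cv2.matchTemplate(s,t,cv2.TM_CCOEFF_NORMED)); print(n,round(v,3),np.array(l)-6)
P=to_stand(C0,TH,cast(d['wrist'],[(167,28),(364,30)],.038)[:,:2]*1000);print('rear rim w',P)
P=to_stand(C0,TH,cast(d['wrist'],[(135,105),(547,107)],.008)[:,:2]*1000);print('base edge w',P)"
```

```text
centre [-52.6  -3.5] yaw(cw+) long [-0.3  0.1] short [0.3 1.4]
disc [[-54.67114029  -0.72104078]] tip [[-54.30915871  -1.07669164]]
disc w [[ -47.24928961 -110.60315204]]
tub 0.996 [0 0]
box 0.999 [0 0]
dish 0.988 [0 0]
slab 0.991 [0 0]
rear rim w [[-106.93821173  -86.30983999]
 [   6.83734044  -87.88857621]]
base edge w [[-139.07818794 -120.91898259]
 [ 138.65972199 -123.62146961]]
```

The tray is square and flat on the base, the bystanders haven't moved, and the robot is clear. Handing in.

```bash
python3 -c "
from plant import r
print(r.finish_job())"
```

```text
the job is handed in; nothing more can be done
None
```

The tray is on the base with the brown disc under the probe's tip, and I handed the job in at about 22 s of the 72 s allowed. No verdict is reported.

**What I did:** I squared the tray up on the bench with light side nudges. I then pushed its rear rim with two half-open fingers, over the edge and in under the probe. Once its middle was about 13 mm past the edge, I raised the fingers slowly so the nose came down level. For the last stretch I leaned the gripper back 15° to keep its camera clear of the probe. The highest contact force I read was about 6 N, but I only read force after each move, not continuously.

**Last checks:**
- **Along the push:** both cameras put the disc within about 0.5 mm of the tip.
- **Across the push:** the cameras disagreed. The scene camera put the disc 0.4 mm off on the side away from the rod, and the wrist camera 2.5 mm off on the rod side. They are only good to about 2 mm, so I left it there.
- **Tray:** it looks flat on the base. Its rear rim is parallel to the base edge within about 0.3°, and its long sides are within 0.3° of square.
- **Bystanders:** the tub, interface box, slab and dish show no shift in the top view, and the gripper is clear of everything.

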